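Hold a colour sample stick in the optical reader

TASK

Slide the red-tabbed shutter on top of the sample reader fully open, take the green sample stick out of the wooden rack, and pass it upright, foot first, down through the reader's slot until it pushes the sprung carriage inside about 15 mm down. Finish while still gripping the stick there: the carriage springs back if you let go, so do not release it. Leave the other sticks in the rack and the mug, tape, stapler and jar where they are.

Things in the scene. Friction and masses are not known exactly. Their poses are not given: they have to be found in the camera images.
- green_mid (a point): flat upright sample stick, 14 mm (its x) by 26 mm (its y) by 130 mm tall (its z), green lower half and green top tip, white middle, black foot and collar; this point is its centre, 65 mm above its foot and 65 mm below its top. It stands loose in one of the four rack holes (which one varies), its foot 12 mm above the table, 97 mm of it standing out of the rack. 60 g, give or take. In the reader, either long way round fits.
- reader: the reader: a fixed grey and white box, 150 mm (its x) by 200 mm (its y) by 115 mm tall, flat on top, with clear windows round the chamber under the slot; origin at the centre of its underside. The slot is in its top, 35 mm from the middle towards -y
- slot (a point): centre of the mouth of the reader's slot, level with its flat top, 115 mm above the table; axes as the reader's, z up. The vertical slot is 16 mm (x) by 28 mm (y), 2 mm more than the stick each way, with a 3 mm chamfer at the mouth, through a top 20 mm thick; below is an open chamber with the carriage. The shutter covers it at the start.
- shutter_plate (a joint): how far the shutter is slid (m): 0 shut, 0.065 fully open; at the start 0 to 0.02, which blocks the slot. It slides along the reader's +y (the y of point slot) on the reader's top, and stays where it is left (about 1.5 N of friction). Its dark plate is 42 mm by 44 mm (along its sliding) and 4 mm thick.
- tab (a point): the shutter's red upright tab, by which it is slid: 36 mm (reader's x) by 10 mm (along the sliding) by 28 mm tall, its foot on the shutter plate and its top 32 mm above the reader's top. This point is in the tab, 20 mm above the reader's top; same axes as point slot.
- carriage (a joint): how far the orange sprung carriage in the reader is pushed down (m): 0 at rest, 0.020 at the bottom stop. At rest its flat top lies 55 mm below the slot's mouth. It takes about 3 N to start and about 9 N at the bottom, and springs back up. With it 15 mm down, the stick stands 60 mm out of the reader.
- rack: fixed wooden rack, 70 mm (its x) by 250 mm (its y) by 45 mm tall, with four holes in a row along its y, at -90, -30, 30 and 90 mm from the middle, each 18 mm by 30 mm and 33 mm deep; origin at the centre of its underside. A stick's axes are about those of the rack
- blue_mid (a point): flat upright sample stick, 14 mm (its x) by 26 mm (its y) by 130 mm tall (its z), blue lower half and blue top tip, white middle, black foot and collar; this point is its centre, 65 mm above its foot and 65 mm below its top. In another rack hole, to be left alone.
- yellow_mid (a point): flat upright sample stick, 14 mm (its x) by 26 mm (its y) by 130 mm tall (its z), yellow lower half and yellow top tip, white middle, black foot and collar; this point is its centre, 65 mm above its foot and 65 mm below its top. In another rack hole, to be left alone.
- peach_mid (a point): flat upright sample stick, 14 mm (its x) by 26 mm (its y) by 130 mm tall (its z), peach lower half and peach top tip, white middle, black foot and collar; this point is its centre, 65 mm above its foot and 65 mm below its top. In another rack hole, to be left alone.
- mug: blue mug, 80 mm across, 95 mm tall, origin under its middle; leave alone
- tape: yellow tape roll lying flat, 90 mm across, 22 mm high, origin under its middle; leave alone
- stapler: red and black stapler, 40 x 130 x 46 mm, long along its y, origin under its middle; leave alone
- jar: amber jar with a white lid, 60 mm across, 75 mm tall, origin under its middle; leave alone
Mind the look-alikes: they are no part of the job. What is meant by the part that bears green_mid is not turquoise, and is the smaller of those in its own colour.

How it is judged:
By the outcome, as a careful person would: the job done as asked, in the order asked, and still so for the second after the job is handed in, while the arm keeps its last pose, push and grip.
It also fails if it takes over 54 s, if anything falls off the work surface, if the arm or the gripper's body presses on something with over 40 N, if the wrist force passes 120 N, or if a joint passes its speed limit or range.

ROBOT

A 6-joint arm with a two-finger parallel gripper is mounted at the origin on the work surface. World frame = base frame: x ahead of the robot, y to its left, z up, the work surface at z = 0. Lengths are in m, angles in rad, forces in N, time in s.
With the tool pointing down it reaches from about 0.375 to 0.9 m from the base axis. Payload 3.1 kg.
Tool frame: the origin (TCP) lies at the very end of the fingers, on their centre line; the grasp point (between the pads) lies 19 mm behind it (manip.grasp_offset is the distance from the TCP to the grasp point, in m); x points along the fingers, z is the direction in which the jaws open and shut, and the axes are right-handed (so a half turn about x gives the same grasp; the last joint's range is limited). The gripper opens to 85 mm and grips with 20 to 120 N. Pads are 22 mm wide; open, the fingers measure 114 mm over their backs; the gripper's body (76 mm by 85 mm) begins 54 mm behind the grasp point. The pads swing forward as they close: fully open they stand 13 mm farther back than shut.
Start: joints at [-1.347, 0.527, 1.433, -0, 1.181, -0.178], TCP at [0.244, -0.575, 0.231] pointing down, gripper open.
Joint ranges: [-3.08, 3.08], [-0.75, 2.2], [0.22, 2.44], [-1.43, 4.57], [0, 2.65], [-2.85, 2.85]. Speed limits (rad/s): [2.79, 2.79, 3.14, 3.14, 3.14, 3.14].

INTERFACE

Orientations are given as a unit quaternion [x, y, z, w].
In Python, from station import manip gives the robot as it stands.
- The arm moves only by the tool send_rows, never from a script. Its argument "steps" is a list that holds one entry, the list of rows, each a list of 5 numbers: the closure, from 0 (fully open) to 1 (shut), then the shift along the world's x, y, z in m, then the turn about the world's z in rad. A call has 1 to 8 rows; each row is the pose to reach, as a shift and turn from the pose commanded when the call began; what a row does not reach only later rows make up. A row lasts 1/8 s, in which the tool goes at most 62.5 mm and 10.7 degrees, less where a joint would pass 70% of its speed; a pose out of reach is approached as far as the arm can. A call with a gripper value outside its range is refused whole. The fingers move at their own pace and stop on an object; "grip_force" is the grip in N (left out, the last holds). Time passes only in rows, so rows that repeat a pose let the fingers close. It gives the time, the measured TCP pose, the force and the opening at its end, in the units of the state.
- manip.sense(): the state, without advancing time (a new reading comes with each control period).
- manip.snapshot(name): name is "side" or "top"; returns the picture (420x560x3 uint8, red, green, blue); there is no depth.
- manip.camera_params(name): a dict with "fx", "fy", "cx", "cy" (pixels), "T" (4x4, takes a point from camera to world coordinates). Camera axes: x right, y down, z forward; pixel columns grow to the right and rows downward; lengths in m; the calibration is good to about 2 mm. A picture is of the moment at which its call begins. camera_params takes no time and is no camera call.
- manip.sign_off(): hands the job in, once; it reports no verdict.
The state is a dict: "t": time; "q": joint angles; "qd": joint speeds; "tau": joint torques, N m; "tcp_pos": TCP position; "tool_rot": TCP orientation; "force": force on the tool from outside, world axes, zero at the start; "ft_torque": the same for the moment, N m; "finger_gap": opening from 0.0 (shut) to 1.0 (fully open).
Only numpy, scipy, OpenCV 4.12 (cv2) and the standard library are available. Lean on these libraries where they do the work, as an engineer would, in place of code of your own. Each camera call takes 0.05 s, during which the arm holds its last target.

## Working session

There is one attempt and no reset: what is moved stays moved. The work goes in short steps, Python scripts to look and compute and a tool call to move; the robot and the scene stay as the last step left them, time stands still between calls to the robot, and variables do not carry over. Pictures are saved under pics/ and viewed, and the job is handed in when it is done.

Besides the shell and the picture viewer there is one more tool, called after ">>>" by a JSON object that holds its "method" and its "body". send_rows: Moves the arm, as the interface text tells. Its arguments: {"type":"object","properties":{"steps":{"type":"array","items":{"type":"array","items":{"type":"array","items":{"type":"number"}}}},"grip_force":{"type":"number"}},"required":["steps"]}

```bash
mkdir -p pics; ls; python3 - <<'E'
from station import manip
import cv2,numpy as np
for n in("side","top"):
    im=manip.snapshot(n); cv2.imwrite(f"pics/{n}0.png",im[:,:,::-1])
    c=manip.camera_params(n); print(n,c["fx"],c["fy"],c["cx"],c["cy"]); print(np.round(c["T"],4))
s=manip.sense()
for k in s: print(k,np.round(s[k],4))
E
```

```text
pics
side 412.9954595006029 412.9954595006029 269.7072462873308 211.27255774659
[[-0.9003 -0.3101  0.3056  0.3231]
 [-0.4353  0.6518 -0.621   0.6588]
 [-0.0066 -0.6921 -0.7218  0.8458]
 [ 0.      0.      0.      1.    ]]
top 546.8817589691168 546.8817589691168 275.94892686074405 205.61788332614753
[[ 1.8700e-02 -9.9220e-01  1.2330e-01  4.6670e-01]
 [-9.9980e-01 -1.8700e-02  1.3000e-03  4.7500e-02]
 [ 1.0000e-03 -1.2330e-01 -9.9240e-01  1.3444e+00]
 [ 0.0000e+00  0.0000e+00  0.0000e+00  1.0000e+00]]
t 0.1
q [-1.3475  0.5284  1.4338  0.      1.1814 -0.1785]
qd [ 0.0001 -0.0022 -0.002  -0.0002 -0.0007  0.0006]
tau [-5.00000e-04 -4.43304e+01 -1.78587e+01 -4.00000e-04  3.90000e-03
  0.00000e+00]
tcp_pos [ 0.2443 -0.5746  0.2304]
tool_rot [ 0.3907  0.5902 -0.3897  0.5892]
force [-0.1295  1.3997  0.9347]
ft_torque [-0.0079 -0.0457 -0.0015]
finger_gap 0.9981
```

View pics/top0.png

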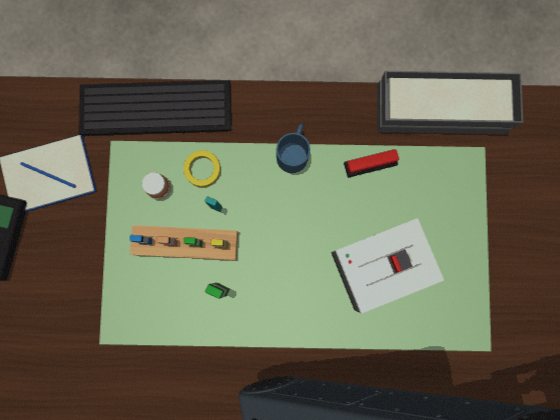

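View pics/side0.png

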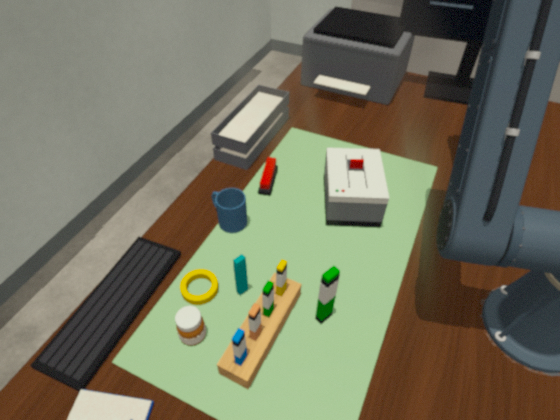

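The rack runs along world y, and its green stick is at top (192,241) and side (268,298). The decoys are a bigger green one (top 217,291) and a turquoise one (top 213,202). The reader is at top (388,265), with its red tab at (397,262). I'll zoom in on these.

```bash
python3 - <<'E'
import cv2
t=cv2.imread("pics/top0.png"); s=cv2.imread("pics/side0.png")
cv2.imwrite("pics/tr.png",cv2.resize(t[210:320,325:455],None,fx=5,fy=5,interpolation=cv2.INTER_CUBIC))
cv2.imwrite("pics/tk.png",cv2.resize(t[215:275,120:250],None,fx=6,fy=6,interpolation=cv2.INTER_CUBIC))
cv2.imwrite("pics/sr.png",cv2.resize(s[135:235,310:400],None,fx=6,fy=6,interpolation=cv2.INTER_CUBIC))
cv2.imwrite("pics/sk.png",cv2.resize(s[250:390,210:350],None,fx=4,fy=4,interpolation=cv2.INTER_CUBIC))
E
```

```text
(no output)
```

View pics/tr.png

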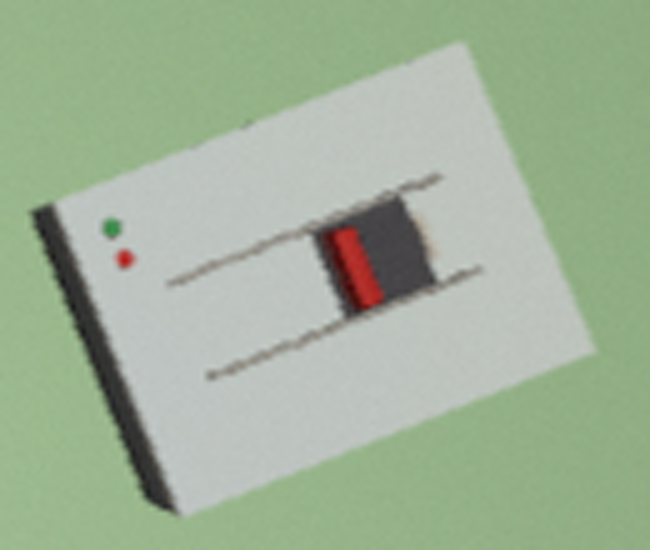

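View pics/tk.png

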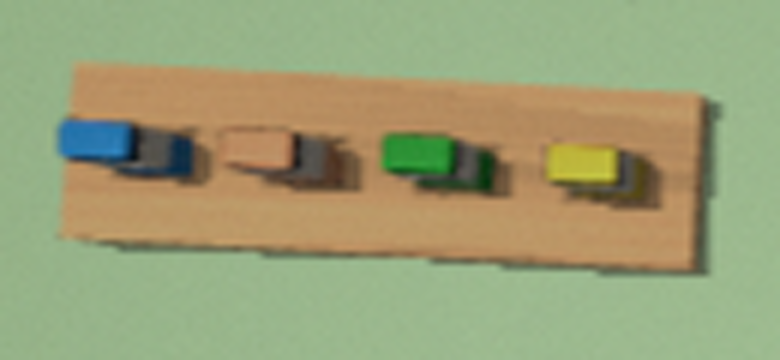

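View pics/sr.png

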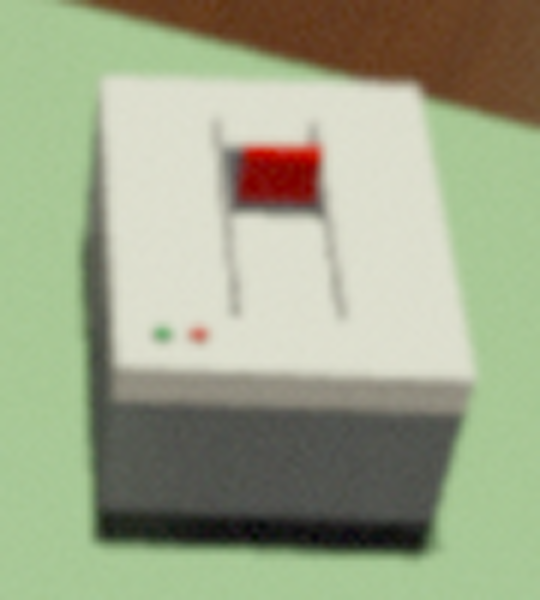

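View pics/sk.png

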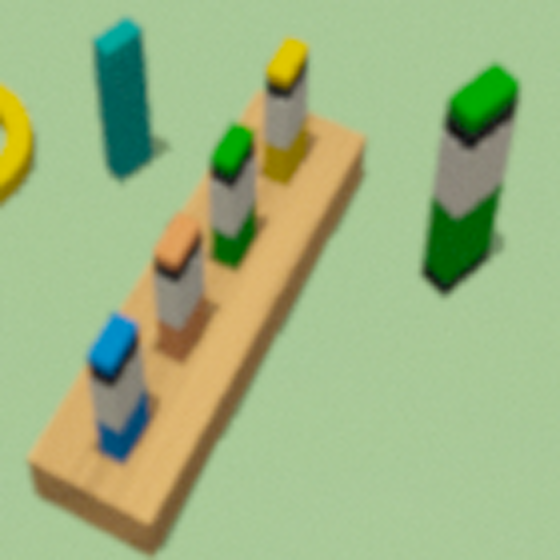

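```bash
cat > h.py <<'E'
import numpy as np,cv2
from scipy.optimize import least_squares
from station import manip
C={n:manip.camera_params(n) for n in("side","top")}
def proj(n,P):
    c=C[n];T=np.array(c["T"]);p=(np.atleast_2d(P)-T[:3,3])@T[:3,:3]
    return np.c_[c["fx"]*p[:,0]/p[:,2]+c["cx"],c["fy"]*p[:,1]/p[:,2]+c["cy"]]
def back(n,uv,z):
    c=C[n];T=np.array(c["T"]);uv=np.atleast_2d(uv)
    d=np.c_[(uv[:,0]-c["cx"])/c["fx"],(uv[:,1]-c["cy"])/c["fy"],np.ones(len(uv))]@T[:3,:3].T
    return T[:3,3]+d*((z-T[2,3])/d[:,2])[:,None]
def crop(pts,f,off): return (np.array(pts,float)+.5)/f-.5+np.array(off)
def fit(loc,obs,x0):
    loc=np.array(loc)
    def w(p):
        c,s=np.cos(p[2]),np.sin(p[2]);return np.c_[p[0]+c*loc[:,0]-s*loc[:,1],p[1]+s*loc[:,0]+c*loc[:,1],loc[:,2]]
    f=lambda p:np.concatenate([(proj(n,w(p))-o).ravel() for n,o in obs.items()])
    r=least_squares(f,x0);return r.x,r.fun.reshape(-1,2)
E
python3 - <<'E'
from h import *
t=crop([(52,205),(465,42),(595,352),(183,517)],5,(325,210))
s=crop([(113,372),(103,77),(418,84),(473,380)],6,(310,135))
b=back("top",t,.115);bs=back("side",s,.115)
print(b.round(4).tolist());print(bs.round(4).tolist())
loc=[(.075,.1,.115),(.075,-.1,.115),(-.075,-.1,.115),(-.075,.1,.115)]
for o in ({"top":t},{"side":s},{"top":t,"side":s}):
    p,r=fit(loc,o,[.4,-.2,.3]);print("reader",p.round(4),r.round(1).tolist())
    c,s_=np.cos(p[2]),np.sin(p[2]); print(" slot",p[0]+.035*s_,p[1]-.035*c)
t=crop([(75,63),(703,95),(692,268),(62,238)],6,(120,215))
s=crop([(258,93),(366,138),(155,535),(32,460)],4,(210,250))
for o in({"top":t},):
    p,r=fit([(.035,.125,.045),(.035,-.125,.045),(-.035,-.125,.045),(-.035,.125,.045)],o,[.4,.2,0]);print("rack",p.round(4),r.round(1).tolist())
s=crop([(366,138),(155,535),(32,460)],4,(210,250))
print("side",back("side",s,.045).round(4).tolist(),back("top",t,.045).round(4).tolist())
c,s_=np.cos(p[2]),np.sin(p[2])
for y in(-.09,-.03,.03,.09):print("hole",p[0]-y*s_,p[1]+y*c)
t=crop([(390,133),(456,136),(452,173),(383,169)],6,(120,215)); g=back("top",t,.142)
print("green top",g.mean(0),g.round(4).tolist())
# side top face of green
s=crop([(212,158),(234,123),(254,130),(235,167)],4,(210,250));g=back("side",s,.142);print("green side",g.mean(0),g.round(4).tolist())
# tab top, top cam (z=.147)
t=crop([(330,232),(354,228),(384,300),(360,308)],5,(325,210));g=back("top",t,.147);print("tab",g.mean(0),g.round(4).tolist())
t=crop([(313,235),(402,195),(437,285),(347,320)],5,(325,210));g=back("top",t,.119);print("plate",g.mean(0),g.round(4).tolist())
E
```

```text
[[0.5204, -0.0851, 0.115], [0.5973, -0.2714, 0.115], [0.4595, -0.3275, 0.115], [0.3838, -0.1438, 0.115]]
[[0.5205, -0.0803, 0.115], [0.5951, -0.2692, 0.115], [0.4576, -0.3282, 0.115], [0.3823, -0.1406, 0.115]]
reader [ 0.4903 -0.2069  0.3932] [[0.3, -0.4], [-0.4, -0.2], [0.3, 0.1], [-0.2, 0.5]]
 slot 0.5036865759904591 -0.2392619399311306
reader [ 0.4889 -0.2042  0.3857] [[0.3, -0.8], [-0.4, 0.0], [-0.1, 0.7], [0.1, 0.3]]
 slot 0.5020880254725686 -0.23665626118392297
reader [ 0.4898 -0.2063  0.3906] [[0.1, -0.3], [-0.5, 0.0], [-0.0, 0.4], [-0.6, 0.6], [0.5, -1.3], [-0.6, -0.4], [-0.4, 0.1], [0.1, -0.5]]
 slot 0.5031610512449853 -0.23869527525531106
rack [ 0.5366  0.2674 -0.0304] [[-0.0, -0.1], [0.1, -0.3], [0.2, 0.3], [-0.2, 0.1]]
side [[0.496, 0.1475, 0.045], [0.4998, 0.3996, 0.045], [0.572, 0.3935, 0.045]] [[0.575, 0.3912, 0.045], [0.567, 0.1415, 0.045], [0.4986, 0.1439, 0.045], [0.5057, 0.3928, 0.045]]
hole 0.5338449618463502 0.17739593844629317
hole 0.5356663103488626 0.23736828782192124
hole 0.5374876588513748 0.29734063719754933
hole 0.5393090073538872 0.35731298657317734
green top [0.53635569 0.23744265 0.142     ] [[0.5434, 0.2488, 0.142], [0.5427, 0.2246, 0.142], [0.5292, 0.2255, 0.142], [0.5301, 0.2508, 0.142]]
green side [0.53360358 0.24163618 0.142     ] [[0.5399, 0.2536, 0.142], [0.5391, 0.2301, 0.142], [0.5281, 0.2295, 0.142], [0.5272, 0.2534, 0.142]]
tab [ 0.49453666 -0.21468103  0.147     ] [[0.5095, -0.203, 0.147], [0.5114, -0.2135, 0.147], [0.4804, -0.2263, 0.147], [0.4768, -0.2158, 0.147]]
plate [ 0.49901491 -0.2287736   0.119     ] [[0.509, -0.2013, 0.119], [0.5276, -0.2412, 0.119], [0.4878, -0.2564, 0.119], [0.4716, -0.2162, 0.119]]
```

```bash
python3 - <<'E'
from h import *
from scipy.spatial.transform import Rotation as R
s=manip.sense();M=R.from_quat(s["tool_rot"]).as_matrix();print(M.round(4))
print("jaw yaw",np.arctan2(M[1,2],M[0,2]))
c=np.array([.5027,-.2382]);e=np.array([-np.sin(.390),np.cos(.390)])
tab=np.array([.4945,-.2147]);print("tab along",(tab-c)@e, "x",(tab-c)@[e[1],-e[0]], e)
pl=np.array([.4990,-.2288]);print("plate along",(pl-c)@e,(pl-c)@[e[1],-e[0]])
print((c-.003*e)-s["tcp_pos"][:2])
E
```

```text
[[-4.000e-04  9.204e-01  3.911e-01]
 [ 2.000e-03  3.911e-01 -9.204e-01]
 [-1.000e+00  4.000e-04 -2.000e-03]]
jaw yaw -1.169019516279613
tab along 0.02485290791065679 x 0.0013501734645642864 [-0.38018842  0.92490906]
plate along 0.010100842298614446 0.00015160758068562198
[0.25953629 0.33358393]
```

>>> {"method": "send_rows", "body": {"steps": [[[1,0.032,0.041,0,0.18],[1,0.064,0.083,0,0.36],[1,0.097,0.125,0,0.54],[1,0.13,0.167,0,0.72],[1,0.163,0.209,0,0.9],[1,0.196,0.251,0,1.08],[1,0.228,0.292,0,1.26],[1,0.26,0.333,0,1.44]]], "grip_force": 40}}

```text
t: 1.1
tcp_pos: [0.5051, -0.2406, 0.231]
tool_rot: [-0.097, 0.701, 0.098, 0.7]
force: [0.3, -1.0, 0.8]
finger_gap: 0.002
```

>>> {"method": "send_rows", "body": {"steps": [[[1,0,0,-0.02,0.118],[1,0,0,-0.05,0.118],[1,0,0,-0.05,0.118]]]}}

```text
t: 1.48
tcp_pos: [0.5028, -0.2407, 0.179]
tool_rot: [-0.135, 0.695, 0.139, 0.692]
force: [0.4, 0.8, 0.2]
finger_gap: 0.002
```

```bash
cat > look.py <<'E'
import sys
from h import *
from scipy.spatial.transform import Rotation as R
def state():
    s=manip.sense();M=R.from_quat(s["tool_rot"]).as_matrix()
    print("t",round(s["t"],2),"tcp",s["tcp_pos"].round(4) if hasattr(s["tcp_pos"],"round") else s["tcp_pos"],"yaw",round(float(np.arctan2(M[1,2],M[0,2])),4),"tilt",M[:,0].round(4),"F",np.round(s["force"],1),"gap",round(float(s["finger_gap"]),3),"q",np.round(s["q"],2))
    return s
def look(n,box,f,out):
    im=manip.snapshot(n)[:,:,::-1];cv2.imwrite(f"pics/{out}_full.png",im)
    x0,y0,x1,y1=box;cv2.imwrite(f"pics/{out}.png",cv2.resize(im[y0:y1,x0:x1],None,fx=f,fy=f,interpolation=cv2.INTER_CUBIC))
E
python3 - <<'E'
from look import *
state();look("top",(325,190,455,320),4,"t1");look("side",(290,85,420,215),4,"s1")
E
```

```text
t 1.48 tcp [ 0.5028 -0.2407  0.179 ] yaw 0.3894 tilt [-0.0052  0.0039 -1.    ] F [0.4 0.8 0.2] gap 0.002 q [-0.65  0.51  1.65  0.    0.99 -1.04]
```

View pics/t1.png

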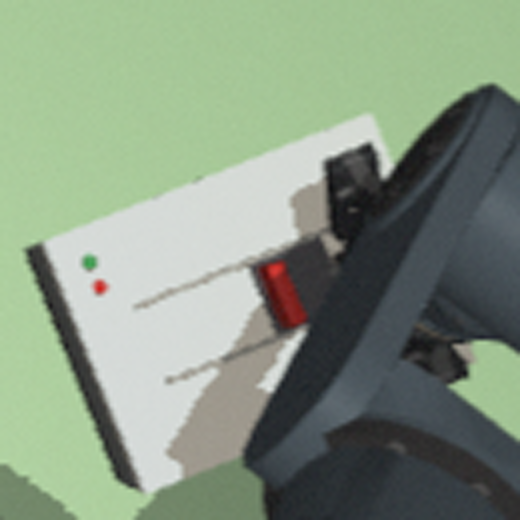

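View pics/s1.png

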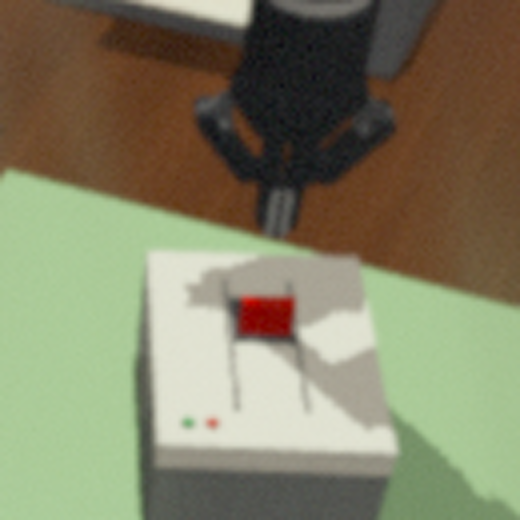

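```bash
python3 - <<'E'
from look import *
print(proj("side",[.5028,-.2407,.179]), crop([(276,236)],4,(290,85)))
E
```

```text
[[358.04666786 143.13955648]] [[358.625 143.625]]
```

>>> {"method": "send_rows", "body": {"steps": [[[1,0,0,-0.03,0],[1,0,0,-0.051,0],[1,0,0,-0.051,0]]]}}

```text
t: 1.95
tcp_pos: [0.5041, -0.2423, 0.1302]
tool_rot: [-0.136, 0.694, 0.137, 0.694]
force: [-0.6, 0.4, 0.5]
finger_gap: -0.003
```

>>> {"method": "send_rows", "body": {"steps": [[[1,-0.0038,0.0092,0,0],[1,-0.0076,0.0185,0,0],[1,-0.0114,0.0277,0,0],[1,-0.0152,0.037,0,0],[1,-0.019,0.0462,0,0],[1,-0.0209,0.0509,0,0],[1,-0.0209,0.0509,0,0]]]}}

```text
t: 2.82
tcp_pos: [0.4828, -0.1903, 0.13]
tool_rot: [-0.136, 0.694, 0.137, 0.693]
force: [-1.3, -0.4, -0.4]
finger_gap: -0.0
```

```bash
python3 - <<'E'
from look import *
state();look("top",(325,190,455,320),4,"t2");look("side",(290,85,420,215),4,"s2")
E
```

```text
t 2.83 tcp [ 0.4828 -0.1903  0.13  ] yaw 0.3894 tilt [-0.0017  0.0014 -1.    ] F [-1.3 -0.4 -0.4] gap -0.0 q [-0.59  0.54  1.79  0.    0.81 -0.98]
```

View pics/t2.png

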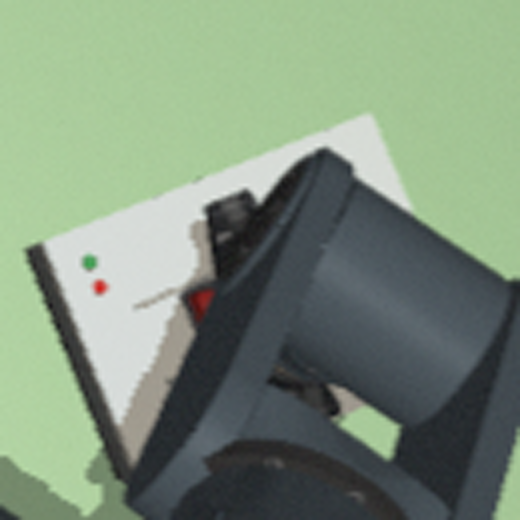

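View pics/s2.png

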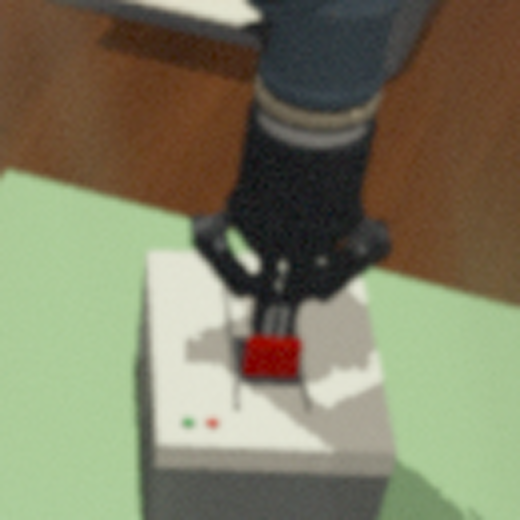

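The tab is being pushed with no strong force, so I'll continue gently until it reaches the stop.

>>> {"method": "send_rows", "body": {"steps": [[[1,-0.0019,0.0046,0,0],[1,-0.003,0.0074,0,0],[1,-0.0038,0.0092,0,0],[1,-0.0042,0.0102,0,0],[1,-0.0046,0.0111,0,0]]]}}

```text
t: 3.55
tcp_pos: [0.479, -0.1802, 0.1303]
tool_rot: [-0.137, 0.694, 0.137, 0.694]
force: [1.2, -2.1, -0.9]
finger_gap: 0.001
```

>>> {"method": "send_rows", "body": {"steps": [[[1,-0.0004,0.0009,0,0],[1,-0.0008,0.0018,0,0],[1,-0.0011,0.0028,0,0]]]}}

```text
t: 3.92
tcp_pos: [0.4786, -0.179, 0.1304]
tool_rot: [-0.138, 0.693, 0.136, 0.694]
force: [0.9, -7.9, -3.7]
finger_gap: 0.001
```

>>> {"method": "send_rows", "body": {"steps": [[[1,-0.0004,0.0009,0,0],[1,-0.0008,0.0018,0,0],[1,-0.0008,0.0018,0,0]]]}}

```text
t: 4.3
tcp_pos: [0.4786, -0.1789, 0.1304]
tool_rot: [-0.14, 0.693, 0.135, 0.694]
force: [1.3, -10.4, -5.6]
finger_gap: 0.002
```

>>> {"method": "send_rows", "body": {"steps": [[[1,0.006,-0.015,0.005,0],[1,0.006,-0.015,0.05,0],[1,0.006,-0.015,0.1,0],[0.5,0.015,0.03,0.12,-0.06],[0,0.022,0.085,0.12,-0.16],[0,0.03,0.14,0.12,-0.26],[0,0.038,0.195,0.12,-0.36],[0,0.046,0.25,0.12,-0.42]]]}}

```text
t: 5.3
tcp_pos: [0.5226, 0.0765, 0.2507]
tool_rot: [0.012, 0.707, -0.012, 0.707]
force: [0.7, 0.0, -0.2]
finger_gap: 0.998
```

```bash
python3 - <<'E'
from look import *
state();look("top",(325,190,455,320),4,"t3");look("side",(290,115,420,245),4,"s3")
E
```

```text
t 5.3 tcp [0.5226 0.0765 0.2507] yaw -0.0336 tilt [-0.0011  0.0011 -1.    ] F [ 0.7  0.  -0.2] gap 0.998 q [-0.07  0.37  1.65  0.    1.12 -0.03]
```

View pics/t3.png

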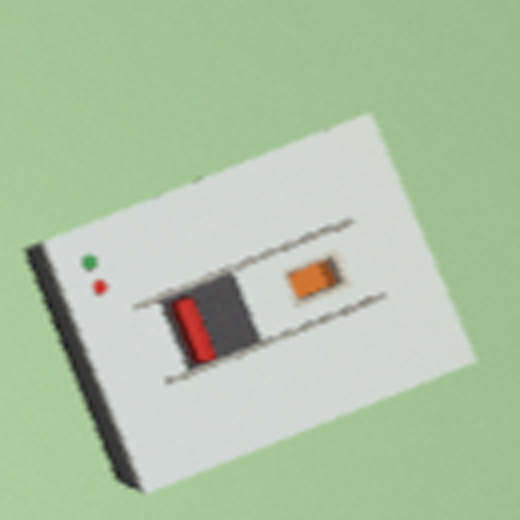

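View pics/s3.png

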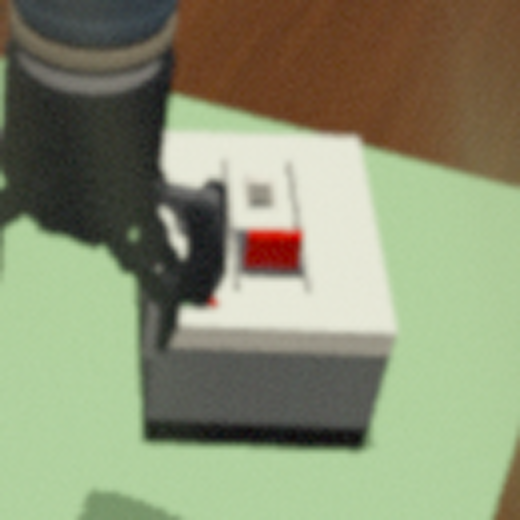

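The shutter is open. The top view shows the orange carriage through the slot, with the mouth centred at about crop (315,280), and the side view has the mouth at about crop (260,194).

```bash
python3 - <<'E'
from look import *
print(back("top",crop([(315,280)],4,(325,190)),.115),back("side",crop([(260,194)],4,(290,115)),.115))
c=np.array([.5027,-.2382]);e=np.array([-np.sin(.390),np.cos(.390)])
p=back("top",crop([(163,298),(236,272),(260,341),(188,368)],4,(325,190)),.119).mean(0)[:2];print(p,(p-c)@e)
im=cv2.imread("pics/t3_full.png");cv2.imwrite("pics/slot.png",cv2.resize(im[245:275,390:420],None,fx=16,fy=16,interpolation=cv2.INTER_CUBIC))
im=cv2.imread("pics/s3_full.png");cv2.imwrite("pics/slots.png",cv2.resize(im[150:180,340:370],None,fx=16,fy=16,interpolation=cv2.INTER_CUBIC))
E
```

```text
[[ 0.50307883 -0.2382707   0.115     ]] [[ 0.50121452 -0.23575462  0.115     ]]
[ 0.47989821 -0.17965835] 0.0628146763637816
```

View pics/slot.png

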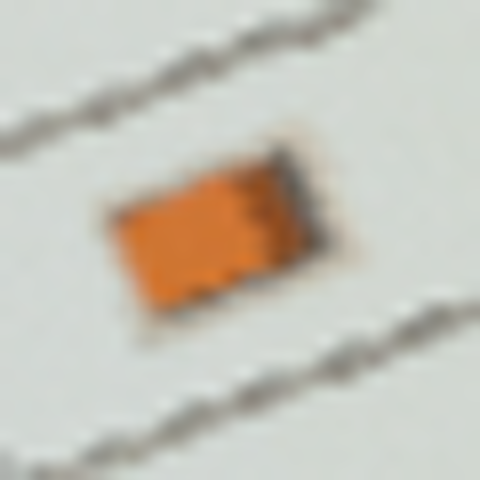

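View pics/slots.png

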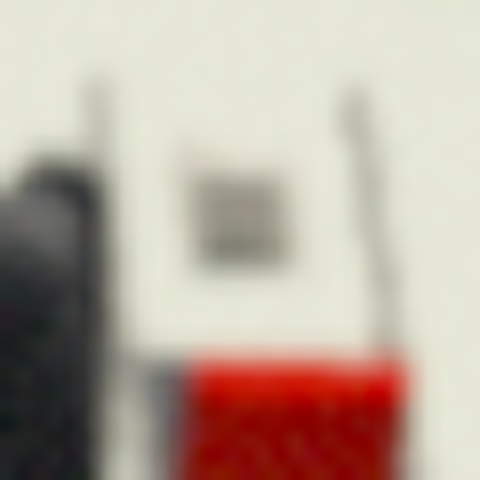

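>>> {"method": "send_rows", "body": {"steps": [[[0,0.003,0.05,0,0],[0,0.006,0.1,0,0],[0,0.01,0.15,0,0],[0,0.0125,0.162,0,0],[0,0.0125,0.162,-0.04,0],[0,0.0125,0.162,-0.06,0],[0,0.0125,0.162,-0.06,0]]]}}

```text
t: 6.28
tcp_pos: [0.5342, 0.2349, 0.1887]
tool_rot: [0.011, 0.709, -0.012, 0.705]
force: [0.1, -0.6, 0.5]
finger_gap: 1.003
```

```bash
python3 - <<'E'
from look import *
state();look("top",(130,190,260,320),4,"t4");look("side",(210,220,350,360),4,"s4")
E
```

```text
t 6.28 tcp [0.5342 0.2349 0.1887] yaw -0.032 tilt [-0.0053 -0.0014 -1.    ] F [ 0.1 -0.6  0.5] gap 1.003 q [ 0.22  0.53  1.58 -0.    1.04  0.26]
```

View pics/t4.png

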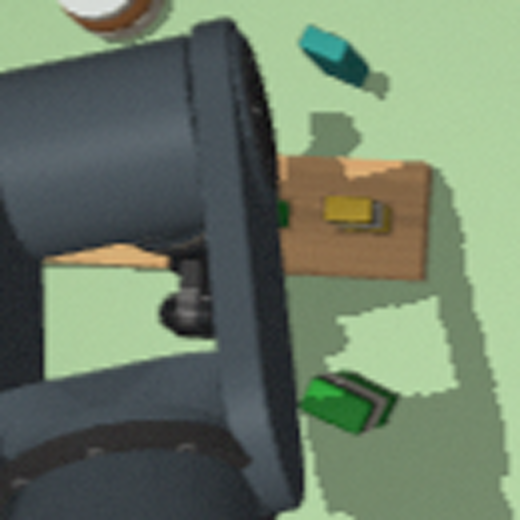

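View pics/s4.png

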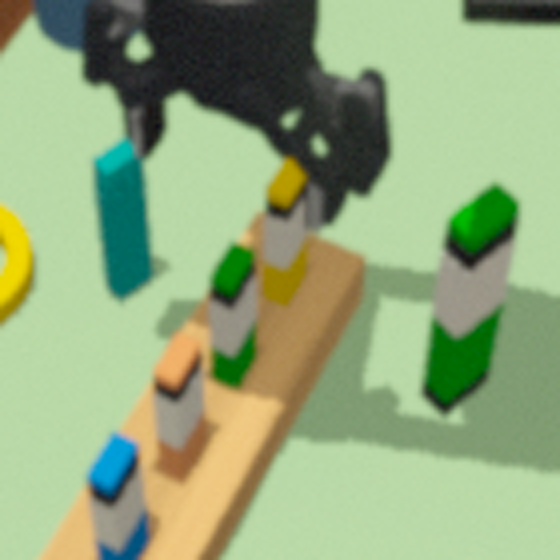

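```bash
python3 - <<'E'
from look import *
state()
print(back("top",[[213,202],[209,200]],.1),back("top",[[217,291]],.15))
E
```

```text
t 6.38 tcp [0.5361 0.2356 0.1909] yaw -0.032 tilt [ 2.e-04 -0.e+00 -1.e+00] F [ 0.1 -0.1  0. ] gap 1.001 q [ 0.22  0.52  1.58 -0.    1.04  0.26]
[[0.62702237 0.19378603 0.1       ]
 [0.63147798 0.20311832 0.1       ]] [[0.42706198 0.17290558 0.15      ]]
```

>>> {"method": "send_rows", "body": {"steps": [[[0.5,0,0,0,0],[0.5,0,0,0,0],[0.5,0,0,-0.03,0],[0.5,0,0,-0.05,0],[0.5,0,0,-0.05,0]]]}}

```text
t: 7.0
tcp_pos: [0.5346, 0.2362, 0.1394]
tool_rot: [0.011, 0.708, -0.011, 0.706]
force: [0.3, -0.2, -0.8]
finger_gap: 0.5
```

```bash
python3 - <<'E'
from look import *
state();look("side",(210,220,350,360),4,"s5")
E
```

```text
t 7.0 tcp [0.5346 0.2362 0.1394] yaw -0.0309 tilt [-2.9e-03 -7.0e-04 -1.0e+00] F [ 0.3 -0.2 -0.8] gap 0.5 q [ 0.22  0.59  1.62 -0.    0.93  0.26]
```

View pics/s5.png

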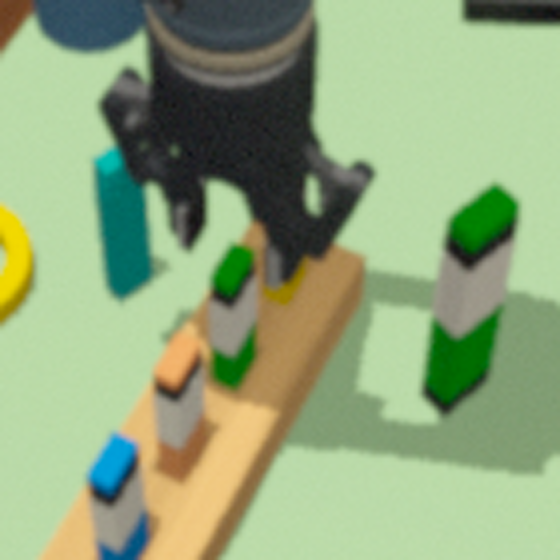

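The fingertips straddle the green stick's top: they're at about (188,245) and (275,285), and the stick is at (233,262). I'll go down and grip.

>>> {"method": "send_rows", "body": {"steps": [[[0.5,0,0.001,-0.025,0],[0.5,0,0.001,-0.042,0],[0.5,0,0.001,-0.042,0],[0.7,0,0.001,-0.042,0],[0.9,0,0.001,-0.042,0],[1,0,0.001,-0.042,0],[1,0,0.001,-0.042,0],[1,0,0.001,-0.042,0]]], "grip_force": 45}}

```text
t: 8.05
tcp_pos: [0.5362, 0.2376, 0.0992]
tool_rot: [0.011, 0.706, -0.011, 0.708]
force: [-0.7, -0.9, 5.4]
finger_gap: 0.16
```

```bash
python3 - <<'E'
from look import *
state();look("side",(210,220,350,360),4,"s6")
E
```

```text
t 8.05 tcp [0.5362 0.2376 0.0992] yaw -0.031 tilt [ 1.7e-03  4.0e-04 -1.0e+00] F [-0.7 -0.9  5.4] gap 0.16 q [0.23 0.65 1.64 0.   0.84 0.26]
```

View pics/s6.png

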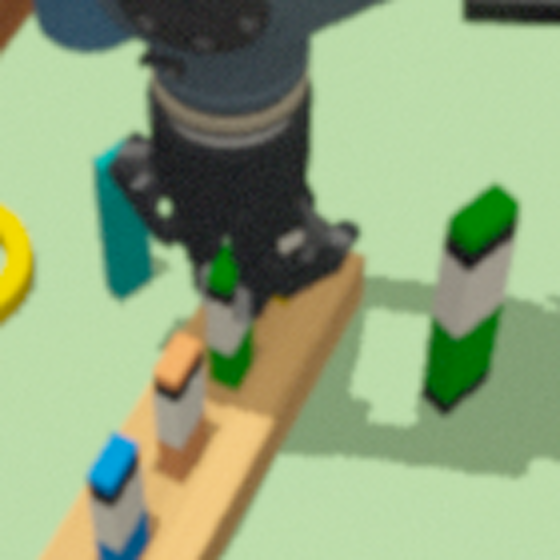

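>>> {"method": "send_rows", "body": {"steps": [[[1,0,0,0.01,0],[1,0,0,0.03,0],[1,0,0,0.06,0],[1,0,0,0.1,0],[1,0,0,0.145,0],[1,0,0,0.165,0],[1,0,0,0.165,0]]]}}

```text
t: 8.98
tcp_pos: [0.5363, 0.2376, 0.2652]
tool_rot: [0.011, 0.706, -0.011, 0.708]
force: [-1.5, -0.7, -1.1]
finger_gap: 0.156
```

```bash
python3 - <<'E'
from look import *
state();look("side",(180,150,380,350),3,"s7")
E
```

```text
t 8.97 tcp [0.5363 0.2376 0.2652] yaw -0.031 tilt [ 3.8e-03  9.0e-04 -1.0e+00] F [-1.5 -0.7 -1.1] gap 0.156 q [0.23 0.44 1.5  0.   1.21 0.26]
```

View pics/s7.png

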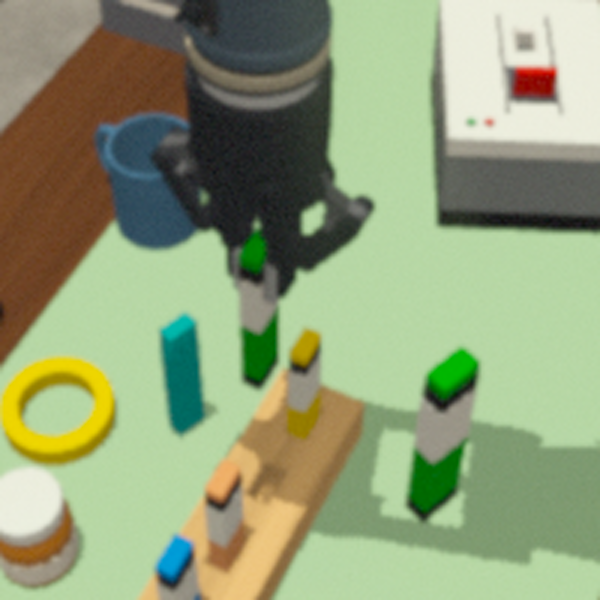

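The stick is out and upright. Next I'll carry it over to the slot.

>>> {"method": "send_rows", "body": {"steps": [[[1,-0.002,-0.04,0,0.04],[1,-0.006,-0.095,0,0.1],[1,-0.01,-0.15,0,0.16],[1,-0.014,-0.205,0,0.22],[1,-0.018,-0.26,0,0.28],[1,-0.022,-0.315,0,0.34],[1,-0.026,-0.37,0,0.4],[1,-0.03,-0.42,0,0.421]]]}}

```text
t: 10.02
tcp_pos: [0.5041, -0.1839, 0.2614]
tool_rot: [-0.136, 0.695, 0.138, 0.693]
force: [0.6, 0.4, -0.3]
finger_gap: 0.158
```

>>> {"method": "send_rows", "body": {"steps": [[[1,-0.0036,-0.0558,0,0],[1,-0.0036,-0.0558,-0.02,0],[1,-0.0036,-0.0558,-0.04,0],[1,-0.0036,-0.0558,-0.04,0],[1,-0.0036,-0.0558,-0.04,0]]]}}

```text
t: 10.65
tcp_pos: [0.5018, -0.2381, 0.2229]
tool_rot: [-0.137, 0.694, 0.137, 0.693]
force: [0.1, 0.1, -0.9]
finger_gap: 0.155
```

```bash
python3 - <<'E'
from look import *
s=state();look("side",(300,90,400,190),6,"s8");look("top",(325,190,455,320),4,"t8")
E
```

```text
t 10.65 tcp [ 0.5018 -0.2381  0.2229] yaw 0.3903 tilt [-9.e-04  7.e-04 -1.e+00] F [ 0.1  0.1 -0.9] gap 0.155 q [-0.64  0.44  1.62 -0.    1.08 -1.03]
```

View pics/s8.png

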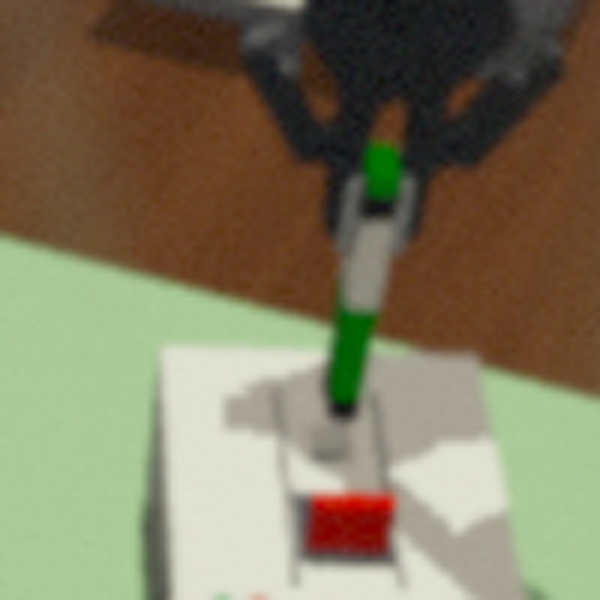

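View pics/t8.png

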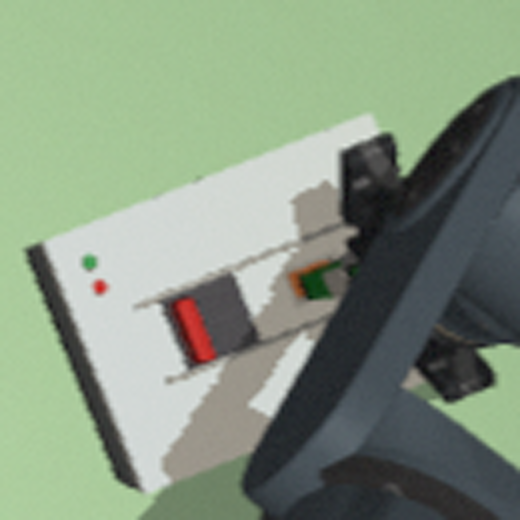

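```bash
cat > ov.py <<'E'
from look import *
def ov(name,n,off,f,out,tcp,yaw,slot,syaw=.390,foot=.087):
    im=cv2.imread(f"pics/{name}_full.png");w=600//f
    x0,y0=off;im=cv2.resize(im[y0:y0+w,x0:x0+w],None,fx=f,fy=f,interpolation=cv2.INTER_CUBIC)
    def quad(c,yaw,hx,hy,z):
        e=np.array([np.cos(yaw),np.sin(yaw)]);g=np.array([-e[1],e[0]])
        return [np.r_[c+a*hx*e+b*hy*g,z] for a,b in((1,1),(1,-1),(-1,-1),(-1,1))]
    def dr(P,col):
        q=((proj(n,P)+.5-[x0,y0])*f-.5).round().astype(int);cv2.polylines(im,[q],True,col,1)
    dr(quad(np.array(tcp[:2]),yaw,.007,.013,tcp[2]-foot),(255,0,255))
    dr(quad(np.array(tcp[:2]),yaw,.007,.013,tcp[2]-foot+.130),(255,0,255))
    dr(quad(np.array(slot),syaw,.008,.014,.115),(255,255,0))
    dr(quad(np.array(slot),syaw,.011,.017,.115),(255,255,0))
    cv2.imwrite(f"pics/{out}.png",im)
E
python3 - <<'E'
from ov import *
ov("s8","side",(320,105),10,"o8s",[.5018,-.2381,.2229],.390,[.5027,-.2382])
ov("t8","top",(380,230),10,"o8t",[.5018,-.2381,.2229],.390,[.5027,-.2382])
E
```

```text
(no output)
```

View pics/o8s.png

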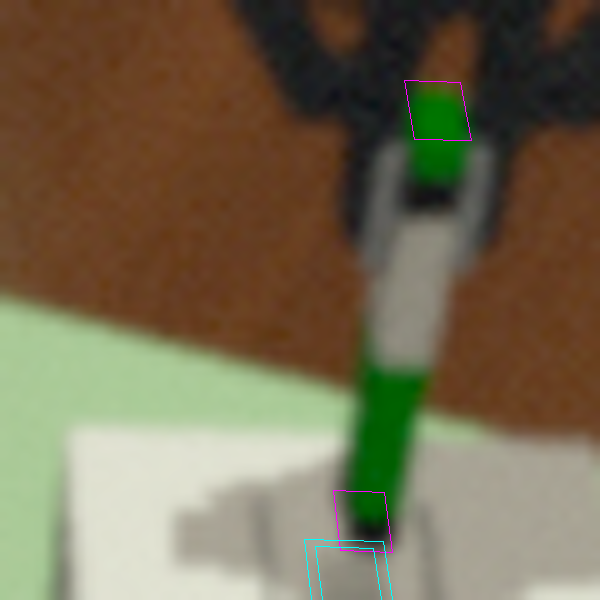

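View pics/o8t.png

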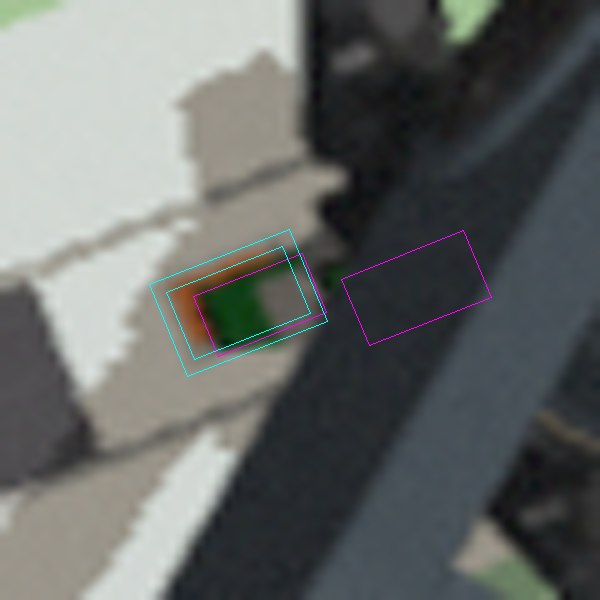

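>>> {"method": "send_rows", "body": {"steps": [[[1,-0.0006,0.0015,-0.008,0],[1,-0.0006,0.0015,-0.017,0],[1,-0.0006,0.0015,-0.017,0],[1,-0.0006,0.0015,-0.017,0]]]}}

```text
t: 11.25
tcp_pos: [0.5014, -0.2369, 0.2062]
tool_rot: [-0.137, 0.694, 0.137, 0.694]
force: [-0.0, -0.7, -0.1]
finger_gap: 0.158
```

```bash
python3 - <<'E'
from ov import *
s=state();look("side",(300,90,400,190),6,"s9");look("top",(325,190,455,320),4,"t9");s=state()
p=s["tcp_pos"]
ov("s9","side",(335,135),15,"o9s",p,.390,[.5027,-.2382])
ov("t9","top",(385,240),15,"o9t",p,.390,[.5027,-.2382])
im=cv2.imread("pics/s9_full.png");cv2.imwrite("pics/r9s.png",cv2.resize(im[135:175,335:375],None,fx=15,fy=15,interpolation=cv2.INTER_CUBIC))
E
```

```text
t 11.25 tcp [ 0.5014 -0.2369  0.2062] yaw 0.39 tilt [-1.e-04  1.e-04 -1.e+00] F [-0.  -0.7 -0.1] gap 0.158 q [-0.64  0.46  1.64 -0.    1.04 -1.03]
t 11.35 tcp [ 0.5015 -0.237   0.2065] yaw 0.39 tilt [ 4.e-04 -3.e-04 -1.e+00] F [ 1.3 -0.3 -1. ] gap 0.159 q [-0.64  0.46  1.64 -0.    1.04 -1.03]
```

View pics/o9s.png

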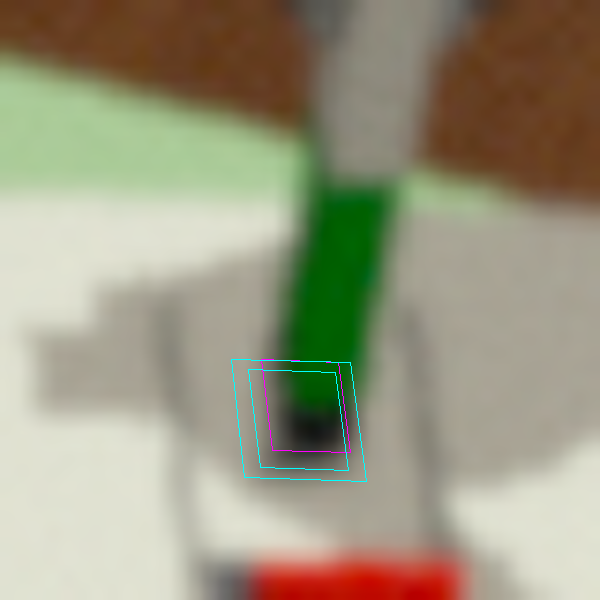

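View pics/o9t.png

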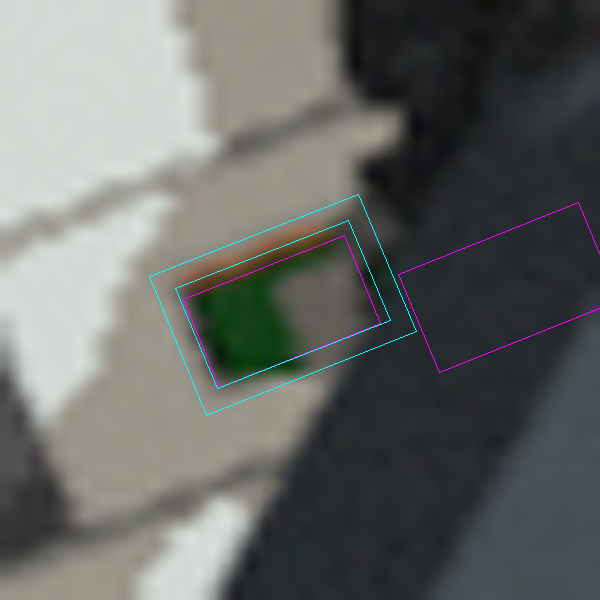

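View pics/r9s.png

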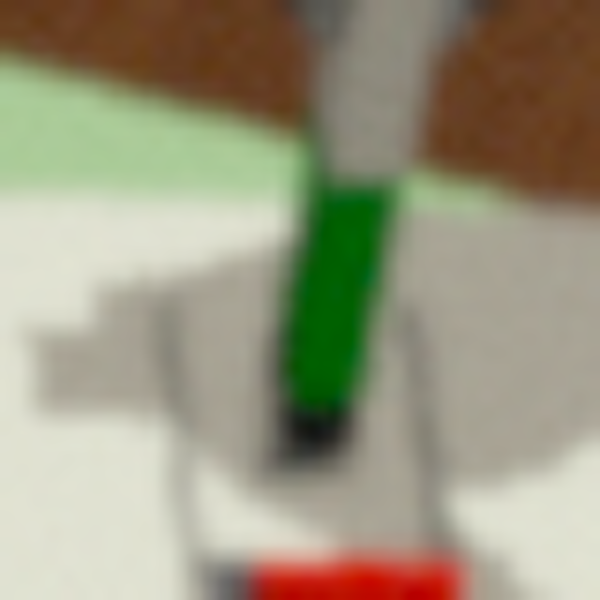

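Both views agree that the foot needs to go about 1.2 mm toward reader +x and 0.8 mm toward +y. I'll correct that, then descend gently.

>>> {"method": "send_rows", "body": {"steps": [[[1,0.0008,0.0012,0,0],[1,0.0008,0.0012,0,0],[1,0.0008,0.0012,-0.003,0],[1,0.0008,0.0012,-0.006,0],[1,0.0008,0.0012,-0.008,0]]]}}

```text
t: 11.98
tcp_pos: [0.5028, -0.2365, 0.2013]
tool_rot: [-0.138, 0.693, 0.136, 0.694]
force: [-2.3, -0.5, 21.1]
finger_gap: 0.157
```

```bash
python3 - <<'E'
from ov import *
s=state();print(np.round(s["ft_torque"],3))
look("side",(300,90,400,190),6,"s10");look("top",(325,190,455,320),4,"t10")
p=s["tcp_pos"]
ov("s10","side",(335,135),15,"o10s",p,.390,[.5027,-.2382])
ov("t10","top",(385,240),15,"o10t",p,.390,[.5027,-.2382])
E
```

```text
t 11.97 tcp [ 0.5028 -0.2365  0.2013] yaw 0.3903 tilt [ 0.0019 -0.0021 -1.    ] F [-2.3 -0.5 21.1] gap 0.157 q [-0.64  0.47  1.64 -0.    1.03 -1.03]
[0.313 0.76  0.008]
```

>>> {"method": "send_rows", "body": {"steps": [[[1,0,0,0.004,0],[1,0,0,0.006,0]]]}}

```text
t: 12.32
tcp_pos: [0.5021, -0.2357, 0.2042]
tool_rot: [-0.137, 0.694, 0.137, 0.694]
force: [-1.2, -0.3, -0.9]
finger_gap: 0.158
```

View pics/o10s.png

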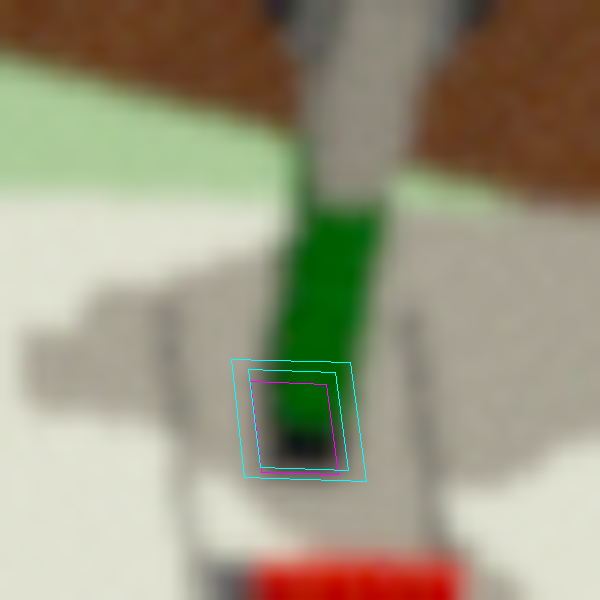

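View pics/o10t.png

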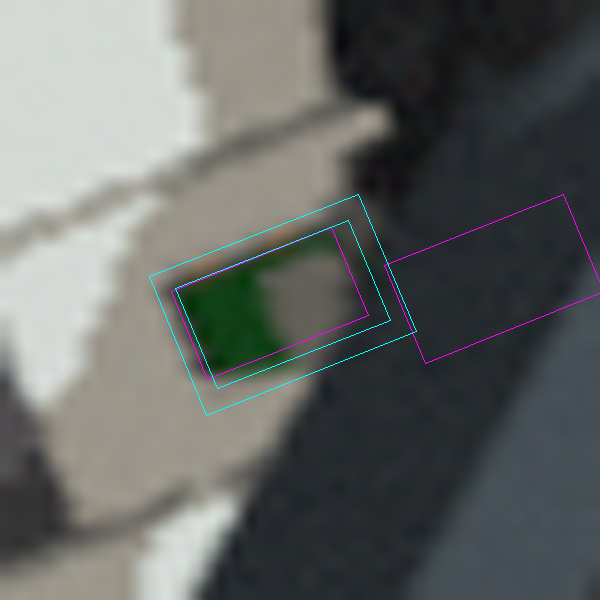

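Contact on the rim: the moment and the tilt both point to the +y end. I'll back off 1.5 mm toward −y and probe gently.

>>> {"method": "send_rows", "body": {"steps": [[[1,0.0006,-0.0014,0,0],[1,0.0006,-0.0014,-0.002,0],[1,0.0006,-0.0014,-0.004,0],[1,0.0006,-0.0014,-0.005,0]]]}}

```text
t: 12.82
tcp_pos: [0.5031, -0.2376, 0.1992]
tool_rot: [-0.137, 0.693, 0.137, 0.694]
force: [0.8, -1.1, 1.2]
finger_gap: 0.154
```

```bash
python3 - <<'E'
from look import *
s=state();print(np.round(s["ft_torque"],3))
E
```

```text
t 12.82 tcp [ 0.5031 -0.2376  0.1992] yaw 0.39 tilt [ 9.0e-04 -1.2e-03 -1.0e+00] F [ 0.8 -1.1  1.2] gap 0.154 q [-0.64  0.48  1.64 -0.    1.02 -1.03]
[-0.285 -0.17   0.034]
```

>>> {"method": "send_rows", "body": {"steps": [[[1,0,0,-0.0015,0],[1,0,0,-0.003,0],[1,0,0,-0.0045,0]]]}}

```text
t: 13.2
tcp_pos: [0.5037, -0.2384, 0.1984]
tool_rot: [-0.139, 0.693, 0.136, 0.694]
force: [-3.1, -0.9, 25.5]
finger_gap: 0.159
```

```bash
python3 - <<'E'
from look import *
s=state();print(np.round(s["ft_torque"],3))
E
```

```text
t 13.2 tcp [ 0.5037 -0.2384  0.1984] yaw 0.3907 tilt [ 0.0025 -0.0033 -1.    ] F [-3.1 -0.9 25.5] gap 0.159 q [-0.64  0.48  1.64 -0.    1.02 -1.03]
[0.299 1.028 0.016]
```

>>> {"method": "send_rows", "body": {"steps": [[[1,0,0,0.004,0],[1,-0.0006,-0.001,0.004,0],[1,-0.0006,-0.001,0.002,0],[1,-0.0006,-0.001,0,0]]]}}

```text
t: 13.7
tcp_pos: [0.5033, -0.2394, 0.1981]
tool_rot: [-0.138, 0.693, 0.136, 0.694]
force: [-3.8, -0.1, 27.5]
finger_gap: 0.157
```

```bash
python3 - <<'E'
from look import *
s=state();print(np.round(s["ft_torque"],3))
E
```

```text
t 13.7 tcp [ 0.5033 -0.2394  0.1981] yaw 0.3904 tilt [ 0.0029 -0.003  -1.    ] F [-3.8 -0.1 27.5] gap 0.157 q [-0.64  0.48  1.64 -0.    1.02 -1.03]
[0.256 0.856 0.057]
```

>>> {"method": "send_rows", "body": {"steps": [[[1,0,0,0.003,0],[1,0,0,0.004,0],[1,0,0,0.004,0]]]}}

```text
t: 14.08
tcp_pos: [0.5028, -0.2388, 0.1988]
tool_rot: [-0.138, 0.693, 0.136, 0.694]
force: [2.3, -2.1, 2.0]
finger_gap: 0.155
```

```bash
python3 - <<'E'
from ov import *
s=state();look("side",(300,90,400,190),6,"s11");look("top",(325,190,455,320),4,"t11");print(manip.sense()["ft_torque"])
p=s["tcp_pos"]
for pre,n,off in(("s","side",(330,110)),("t","top",(385,240))):
  ov(pre+"11",n,off,12 if pre=="s" else 15,"o11"+pre,p,.390,[.5030,-.2383])
E
```

```text
t 14.07 tcp [ 0.5028 -0.2388  0.1988] yaw 0.39 tilt [ 0.0013 -0.0013 -1.    ] F [ 2.3 -2.1  2. ] gap 0.155 q [-0.64  0.48  1.64 -0.    1.02 -1.03]
[-0.69242235 -0.45520654 -0.03547505]
```

View pics/o11s.png

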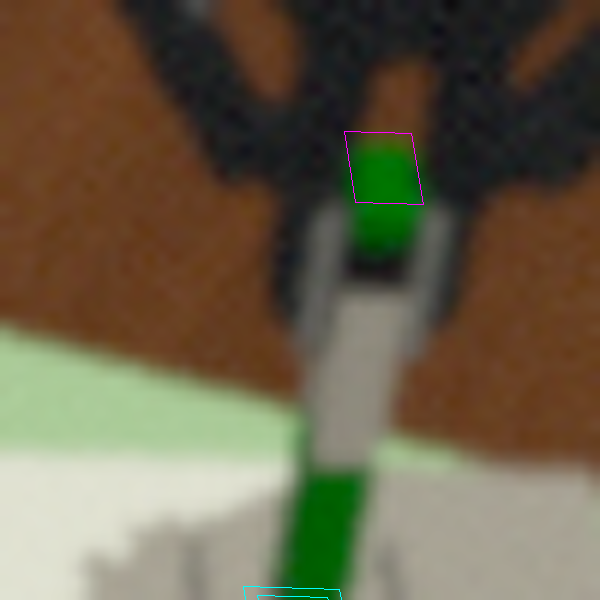

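View pics/o11t.png

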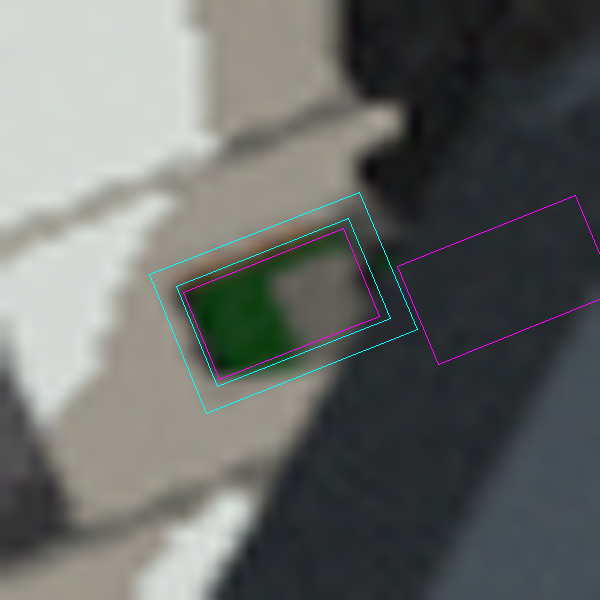

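```bash
python3 - <<'E'
from look import *
c=np.array([.5030,-.2383]);e=np.array([-np.sin(.390),np.cos(.390)]);x=np.array([e[1],-e[0]])
for nm,q,z in(("in",[(115,215),(275,150),(325,250),(155,310)],.112),("out",[(90,215),(300,120),(355,260),(140,345)],.115)):
    p=back("top",crop(q,16,(390,245)),z)[:,:2];print(nm,p.mean(0),[(round(float((a-c)@x)*1e3,1),round(float((a-c)@e)*1e3,1)) for a in p])
im=cv2.imread("pics/t11_full.png");cv2.imwrite("pics/a.png",cv2.resize(im[245:275,390:420],None,fx=16,fy=16,interpolation=cv2.INTER_CUBIC))
im=cv2.imread("pics/s11_full.png");cv2.imwrite("pics/b.png",cv2.resize(im[145:175,340:370],None,fx=16,fy=16,interpolation=cv2.INTER_CUBIC))
E
```

```text
in [ 0.5045954 -0.2384245] [(8.7, 11.8), (9.0, -12.7), (-6.5, -13.7), (-5.5, 11.7)]
out [ 0.50399688 -0.23825103] [(10.2, 15.7), (11.7, -16.9), (-9.1, -16.4), (-9.0, 16.2)]
```

View pics/a.png

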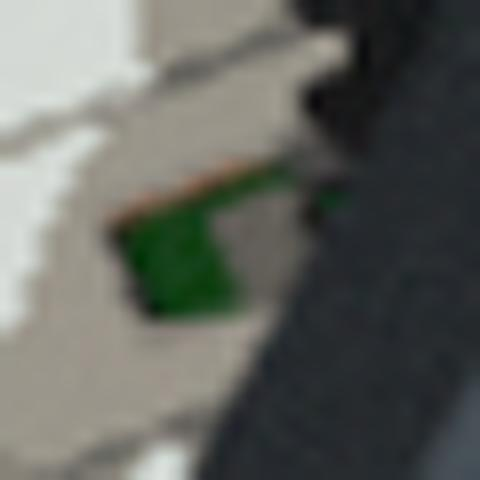

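View pics/b.png

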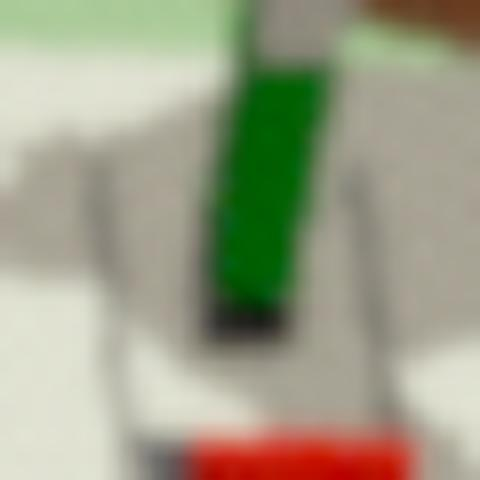

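A thin orange strip shows along the stick's +x side, so the stick sits about 1.5 mm too far toward −x. I'll lift it, shift and probe again.

>>> {"method": "send_rows", "body": {"steps": [[[1,0,0,0.004,0],[1,0.0014,0.0006,0.004,0],[1,0.0014,0.0006,0.002,0],[1,0.0014,0.0006,0,0],[1,0.0014,0.0006,-0.0015,0],[1,0.0014,0.0006,-0.003,0]]]}}

```text
t: 14.92
tcp_pos: [0.5042, -0.2388, 0.2004]
tool_rot: [-0.139, 0.693, 0.136, 0.694]
force: [-2.6, -1.6, 26.4]
finger_gap: 0.157
```

```bash
python3 - <<'E'
from look import *
s=state();print(np.round(s["ft_torque"],3))
E
```

```text
t 14.93 tcp [ 0.5042 -0.2388  0.2004] yaw 0.3914 tilt [ 0.0022 -0.0043 -1.    ] F [-2.6 -1.6 26.4] gap 0.157 q [-0.64  0.48  1.64 -0.    1.02 -1.03]
[-0.153  1.188  0.083]
```

>>> {"method": "send_rows", "body": {"steps": [[[1,0,0,0.006,0],[1,-0.0023,-0.001,0.006,0],[1,-0.0023,-0.001,0.003,0],[1,-0.0023,-0.001,0.001,0],[1,-0.0023,-0.001,0,0]]]}}

```text
t: 15.55
tcp_pos: [0.502, -0.2405, 0.1999]
tool_rot: [-0.139, 0.693, 0.136, 0.694]
force: [-2.7, -2.1, 25.1]
finger_gap: 0.164
```

```bash
python3 - <<'E'
from look import *
s=state();print(np.round(s["ft_torque"],3))
look("side",(300,90,400,190),6,"s12");look("top",(390,245,420,275),16,"t12")
E
```

```text
t 15.55 tcp [ 0.502  -0.2405  0.1999] yaw 0.3914 tilt [ 0.0023 -0.0051 -1.    ] F [-2.7 -2.1 25.1] gap 0.164 q [-0.65  0.47  1.64 -0.    1.02 -1.04]
[-0.132  1.06   0.03 ]
```

View pics/t12.png

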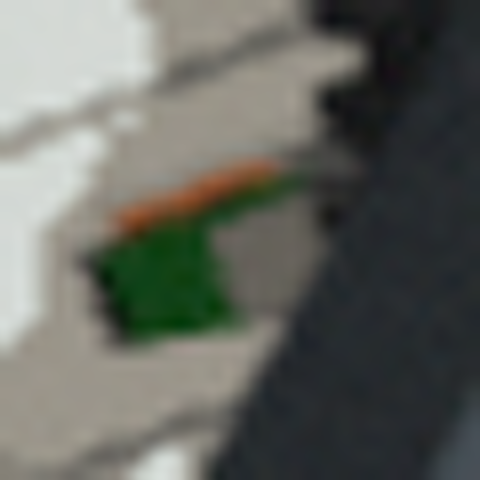

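View pics/s12.png

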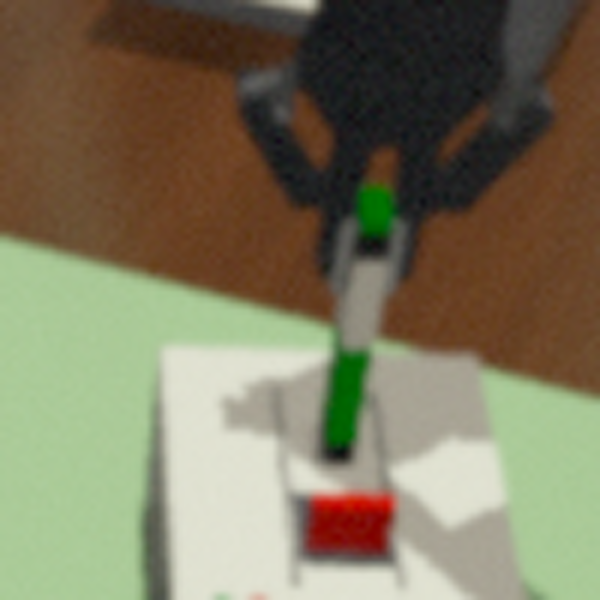

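The stick has tilted a little about the jaw axis, with its foot toward +y. I'll lift clear and measure that.

>>> {"method": "send_rows", "body": {"steps": [[[1,0,0,0.006,0],[1,0,0,0.02,0],[1,0,0,0.02,0],[1,0,0,0.02,0]]]}}

```text
t: 16.15
tcp_pos: [0.5009, -0.2382, 0.2152]
tool_rot: [-0.137, 0.694, 0.137, 0.693]
force: [-0.1, 0.4, 0.0]
finger_gap: 0.152
```

```bash
python3 - <<'E'
from ov import *
s=state();print(np.round(s["ft_torque"],3))
look("side",(300,90,400,190),6,"s13");look("top",(390,245,420,275),16,"t13")
p=s["tcp_pos"]
ov("s13","side",(330,105),10,"o13s",p,.390,[.5038,-.2383])
ov("t13","top",(380,240),15,"o13t",p,.390,[.5038,-.2383])
E
```

```text
t 16.15 tcp [ 0.5009 -0.2382  0.2152] yaw 0.39 tilt [-1.e-03  8.e-04 -1.e+00] F [-0.1  0.4  0. ] gap 0.152 q [-0.65  0.45  1.63  0.    1.06 -1.04]
[-0.019  0.001  0.031]
```

View pics/o13s.png

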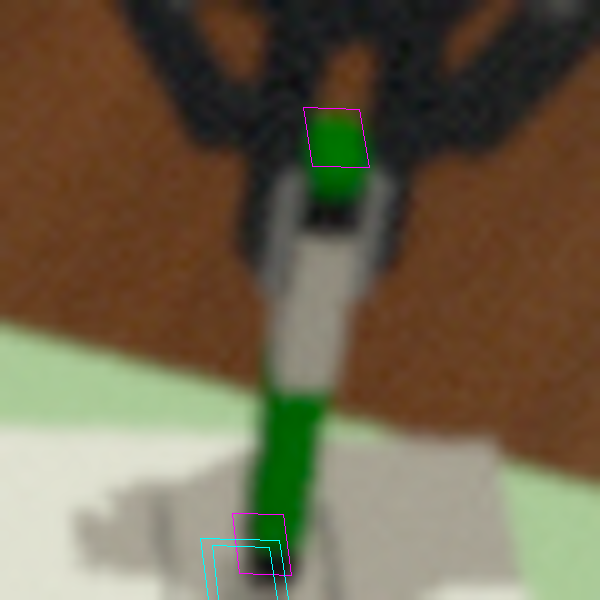

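View pics/o13t.png

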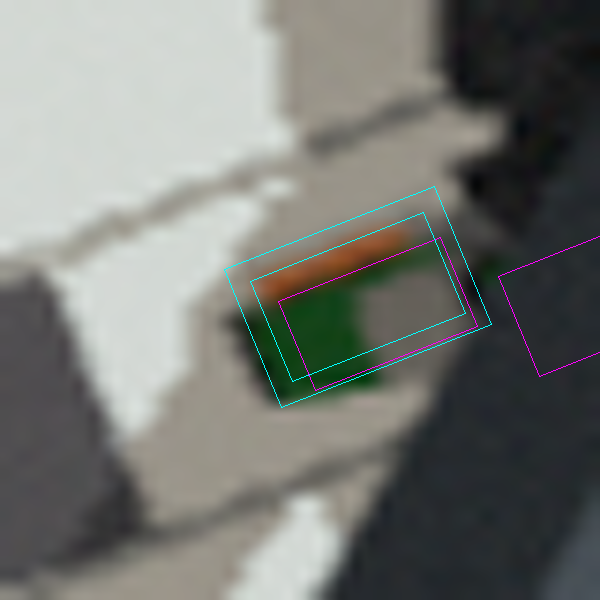

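```bash
python3 - <<'E'
from look import *
im=cv2.imread("pics/t13_full.png");cv2.imwrite("pics/a.png",cv2.resize(im[248:273,390:415],None,fx=24,fy=24,interpolation=cv2.INTER_CUBIC))
im=cv2.imread("pics/s13_full.png");cv2.imwrite("pics/b.png",cv2.resize(im[145:175,340:370],None,fx=20,fy=20,interpolation=cv2.INTER_CUBIC))
E
```

```text
(no output)
```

View pics/a.png

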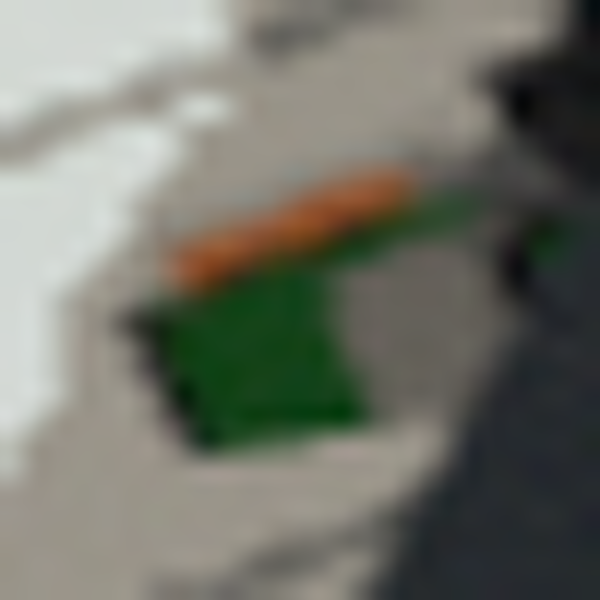

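View pics/b.png

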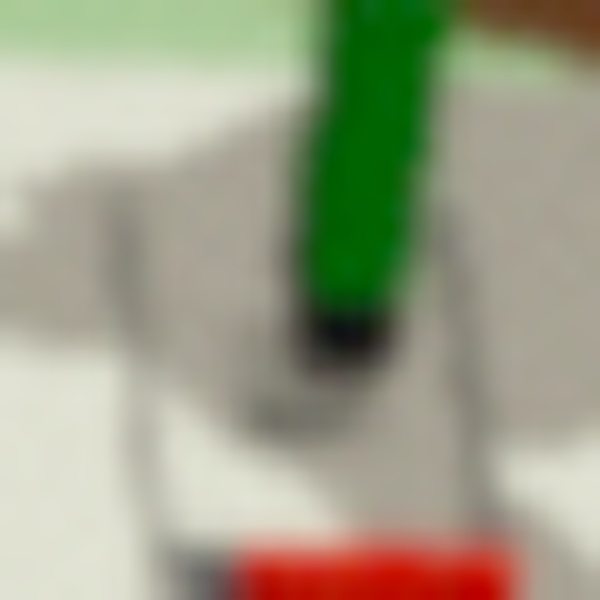

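```bash
cat >> h.py <<'E'
def tri(ut,us):
    f=lambda P:np.r_[proj("top",P)[0]-ut,proj("side",P)[0]-us]
    r=least_squares(f,[.5,-.23,.13]);return r.x,r.fun
E
python3 - <<'E'
from look import *
e=np.array([-np.sin(.390),np.cos(.390)]);x=np.array([e[1],-e[0]])
ut=crop([(165,383)],24,(390,248))[0];us=crop([(342,368)],20,(340,145))[0]
P,r=tri(ut,us);print("foot edge",P.round(4),r.round(2))
tc=np.array([.5009,-.2382])
for q,n in((P[:2],"tri"),(back("top",ut,.128)[0,:2],"top"),(back("side",us,.128)[0,:2],"side")):
    d=q-.013*e-tc;print(n,"foot centre rel tcp: x",d@x*1e3,"e",d@e*1e3, q-.013*e)
# slot triangulate: top lip centre and side centre
ut=crop([(217.5,231)],16,(390,245))[0]; us=crop([(240,222)],16,(340,150))[0]
print("slot tri",tri(ut,us))
# top of stick
E
```

```text
foot edge [ 0.4934 -0.2191  0.131 ] [ 0.04  0.21 -0.26 -0.04]
tri foot centre rel tcp: x 0.2935575629567987 e 7.478126743532668 [ 0.49832842 -0.23117181]
top foot centre rel tcp: x 0.5633043063843328 e 6.750012015053866 [ 0.49885473 -0.23174269]
side foot centre rel tcp: x -1.123019918621021 e 3.933966741895161 [ 0.49836566 -0.2349884 ]
slot tri (array([ 0.50358794, -0.23881126,  0.11119956]), array([ 0.09547987,  0.47591903, -0.58727817, -0.09065881]))
```

>>> {"method": "send_rows", "body": {"steps": [[[1,0.0039,-0.0038,0,0],[1,0.0039,-0.0038,-0.006,0],[1,0.0039,-0.0038,-0.009,0],[1,0.0039,-0.0038,-0.009,0]]]}}

```text
t: 16.75
tcp_pos: [0.5048, -0.242, 0.2062]
tool_rot: [-0.137, 0.694, 0.137, 0.693]
force: [0.5, 0.5, -0.4]
finger_gap: 0.158
```

```bash
python3 - <<'E'
from look import *
s=state();print(np.round(s["ft_torque"],3))
look("side",(340,145,370,175),20,"s14");look("top",(390,245,420,270),20,"t14")
E
```

```text
t 16.75 tcp [ 0.5048 -0.242   0.2062] yaw 0.39 tilt [-1.e-03  8.e-04 -1.e+00] F [ 0.5  0.5 -0.4] gap 0.158 q [-0.65  0.47  1.62  0.    1.05 -1.04]
[ 0.008 -0.021  0.04 ]
```

View pics/t14.png

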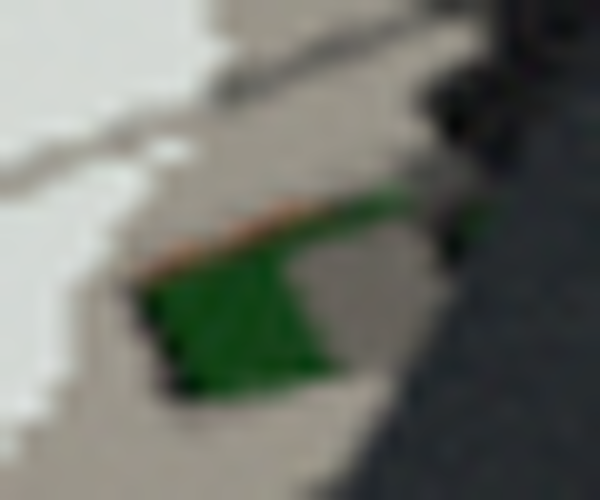

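View pics/s14.png

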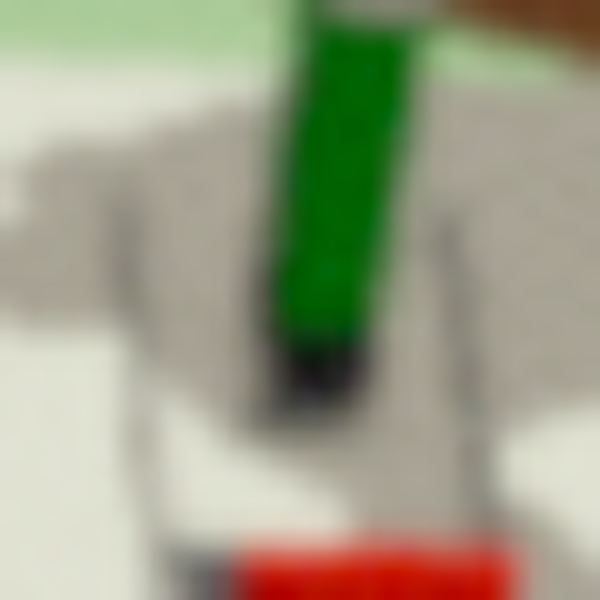

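Both views agree: 4.3 mm further toward −e (reader −y) and 0.7 mm toward +x.

>>> {"method": "send_rows", "body": {"steps": [[[1,0.0022,-0.0037,0,0],[1,0.0022,-0.0037,0,0],[1,0.0022,-0.0037,-0.003,0],[1,0.0022,-0.0037,-0.006,0],[1,0.0022,-0.0037,-0.008,0],[1,0.0022,-0.0037,-0.0095,0]]]}}

```text
t: 17.6
tcp_pos: [0.5071, -0.2459, 0.197]
tool_rot: [-0.137, 0.694, 0.137, 0.693]
force: [-0.2, -0.2, -0.7]
finger_gap: 0.16
```

```bash
python3 - <<'E'
from look import *
s=state();print(np.round(s["ft_torque"],3))
look("side",(340,145,370,175),20,"s15");look("top",(390,245,420,270),20,"t15")
E
```

```text
t 17.6 tcp [ 0.5071 -0.2459  0.197 ] yaw 0.3901 tilt [-7.e-04  2.e-04 -1.e+00] F [-0.2 -0.2 -0.7] gap 0.16 q [-0.65  0.49  1.62 -0.    1.03 -1.04]
[-0.039  0.153  0.009]
```

View pics/t15.png

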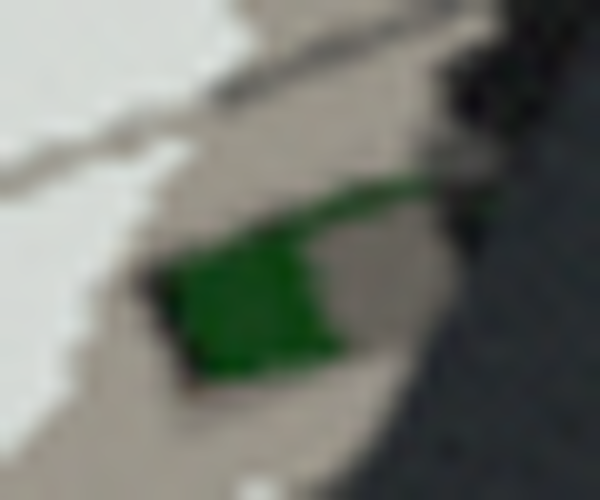

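View pics/s15.png

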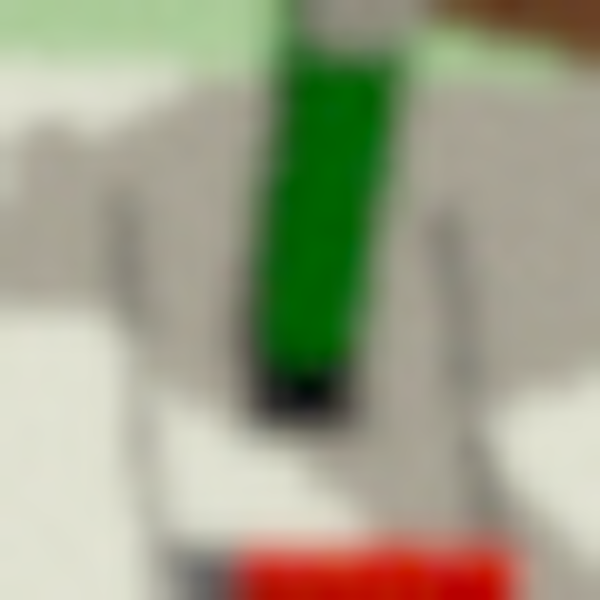

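No force at this depth. Continuing down.

>>> {"method": "send_rows", "body": {"steps": [[[1,0,0,-0.0015,0],[1,0,0,-0.003,0],[1,0,0,-0.004,0]]]}}

```text
t: 18.08
tcp_pos: [0.5074, -0.2465, 0.1935]
tool_rot: [-0.138, 0.694, 0.137, 0.694]
force: [-1.0, -1.0, -0.1]
finger_gap: 0.161
```

```bash
python3 - <<'E'
from look import *
s=state();print(np.round(s["ft_torque"],3))
E
```

```text
t 18.07 tcp [ 0.5074 -0.2465  0.1935] yaw 0.3902 tilt [ 3.0e-04 -1.2e-03 -1.0e+00] F [-1.  -1.  -0.1] gap 0.161 q [-0.65  0.49  1.63 -0.    1.02 -1.04]
[-0.287  0.244  0.045]
```

The foot is in the slot. I'll bring the tool back toward +e while descending to straighten the tilt.

>>> {"method": "send_rows", "body": {"steps": [[[1,-0.0004,0.0005,-0.002,0],[1,-0.0009,0.0012,-0.004,0],[1,-0.0014,0.0026,-0.006,0],[1,-0.0014,0.0026,-0.006,0]]]}}

```text
t: 18.58
tcp_pos: [0.5067, -0.245, 0.1876]
tool_rot: [-0.139, 0.693, 0.136, 0.694]
force: [1.3, -4.6, 0.7]
finger_gap: 0.155
```

```bash
python3 - <<'E'
from look import *
s=state();print(np.round(s["ft_torque"],3))
look("side",(325,115,375,165),12,"s16");look("top",(390,245,420,270),20,"t16")
E
```

```text
t 18.57 tcp [ 0.5067 -0.245   0.1876] yaw 0.3906 tilt [ 0.0021 -0.0038 -1.    ] F [ 1.3 -4.6  0.7] gap 0.155 q [-0.65  0.5   1.64 -0.    1.   -1.04]
[-1.313  0.092  0.069]
```

View pics/t16.png

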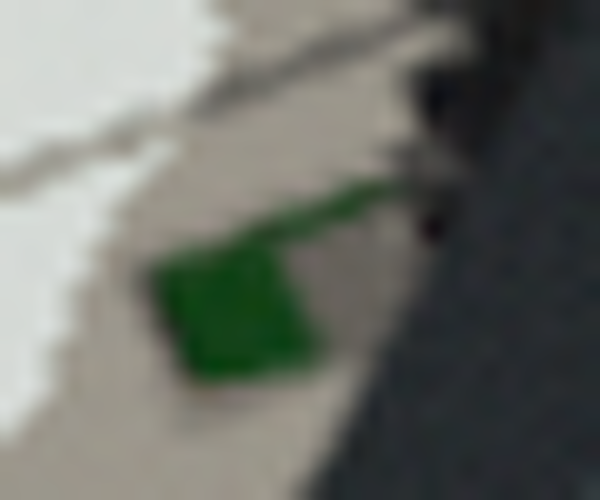

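View pics/s16.png

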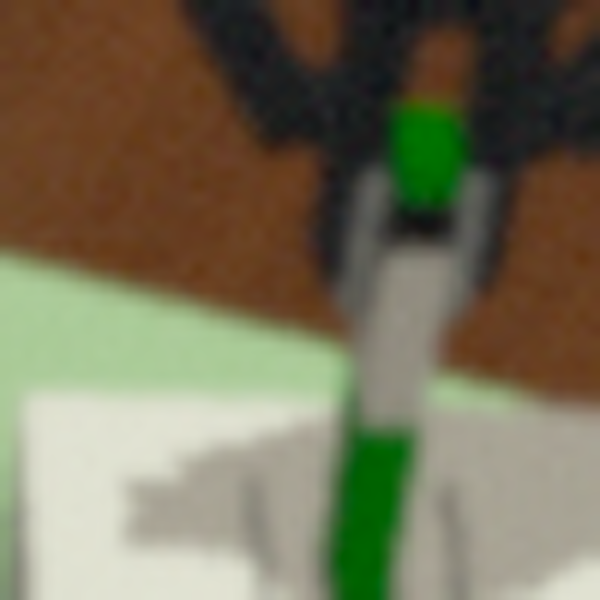

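>>> {"method": "send_rows", "body": {"steps": [[[1,-0.0004,0.0009,-0.001,0],[1,-0.0008,0.0018,-0.002,0],[1,-0.0012,0.0028,-0.003,0],[1,-0.0015,0.0037,-0.003,0],[1,-0.0015,0.0037,-0.003,0]]]}}

```text
t: 19.3
tcp_pos: [0.5056, -0.2422, 0.1854]
tool_rot: [-0.139, 0.693, 0.135, 0.694]
force: [-0.9, -6.7, 3.7]
finger_gap: 0.159
```

```bash
python3 - <<'E'
from look import *
s=state();print(np.round(s["ft_torque"],3))
E
```

```text
t 19.3 tcp [ 0.5056 -0.2422  0.1854] yaw 0.3908 tilt [ 0.003  -0.0057 -1.    ] F [-0.9 -6.7  3.7] gap 0.159 q [-0.64  0.5   1.65 -0.    0.99 -1.03]
[-1.511  0.207  0.009]
```

>>> {"method": "send_rows", "body": {"steps": [[[1,-0.0007,0.0008,-0.001,0],[1,-0.0011,0.0017,-0.002,0],[1,-0.0015,0.0027,-0.003,0],[1,-0.0017,0.0033,-0.004,0],[1,-0.0017,0.0033,-0.004,0]]]}}

```text
t: 19.92
tcp_pos: [0.5042, -0.2392, 0.1814]
tool_rot: [-0.14, 0.693, 0.135, 0.695]
force: [-0.7, -7.2, 3.3]
finger_gap: 0.162
```

```bash
python3 - <<'E'
from look import *
s=state();print(np.round(s["ft_torque"],3))
look("side",(325,115,375,165),12,"s17");look("top",(390,245,420,270),20,"t17")
E
```

```text
t 19.93 tcp [ 0.5042 -0.2392  0.1814] yaw 0.3908 tilt [ 0.0038 -0.0062 -1.    ] F [-0.7 -7.2  3.3] gap 0.162 q [-0.64  0.5   1.66 -0.    0.98 -1.03]
[-1.613  0.187  0.034]
```

View pics/s17.png

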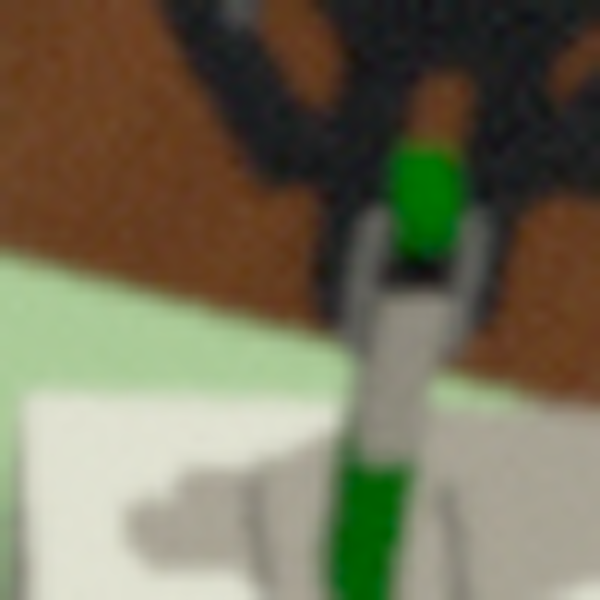

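>>> {"method": "send_rows", "body": {"steps": [[[1,-0.0003,0.0005,-0.003,0],[1,-0.0005,0.0011,-0.006,0],[1,-0.0005,0.0011,-0.01,0],[1,-0.0005,0.0011,-0.014,0],[1,-0.0005,0.0011,-0.018,0],[1,-0.0005,0.0011,-0.022,0],[1,-0.0005,0.0011,-0.022,0]]]}}

```text
t: 20.9
tcp_pos: [0.504, -0.2389, 0.1593]
tool_rot: [-0.14, 0.693, 0.134, 0.695]
force: [-1.2, -8.6, 3.2]
finger_gap: 0.154
```

```bash
python3 - <<'E'
from ov import *
s=state();print(np.round(s["ft_torque"],3))
look("side",(325,115,375,165),12,"s18");look("top",(325,190,455,320),4,"t18")
p=s["tcp_pos"]
ov("s18","side",(330,110),10,"o18s",p,.390,[.5036,-.2386])
ov("t18","top",(385,240),15,"o18t",p,.390,[.5036,-.2386])
E
```

```text
t 20.9 tcp [ 0.504  -0.2389  0.1593] yaw 0.3909 tilt [ 0.0045 -0.0074 -1.    ] F [-1.2 -8.6  3.2] gap 0.154 q [-0.64  0.53  1.68 -0.    0.92 -1.03]
[-1.91   0.13  -0.049]
```

View pics/o18s.png

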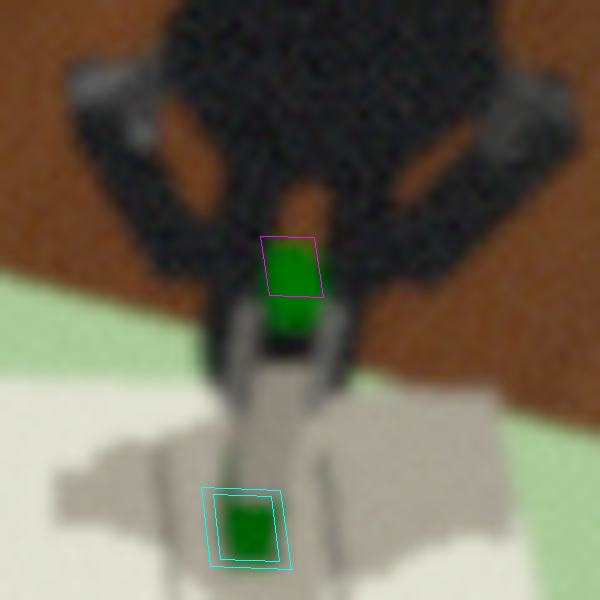

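View pics/t18.png

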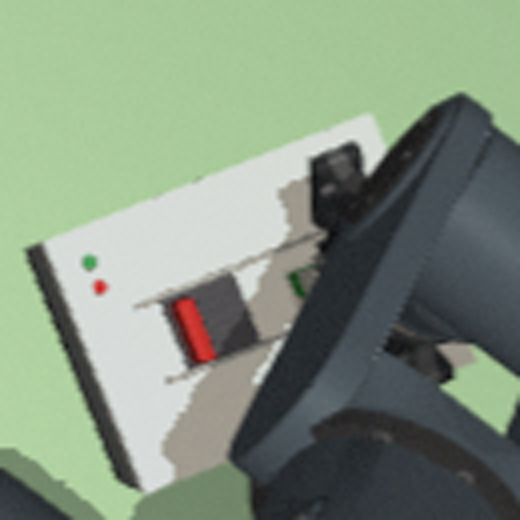

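>>> {"method": "send_rows", "body": {"steps": [[[1,0.0003,-0.0007,-0.003,0],[1,0.0003,-0.0007,-0.006,0],[1,0.0003,-0.0007,-0.008,0],[1,0.0003,-0.0007,-0.008,0]]]}}

```text
t: 21.5
tcp_pos: [0.504, -0.239, 0.1513]
tool_rot: [-0.14, 0.693, 0.135, 0.695]
force: [-0.3, -7.6, 3.4]
finger_gap: 0.163
```

>>> {"method": "send_rows", "body": {"steps": [[[1,0,0,-0.002,0],[1,0,0,-0.003,0],[1,0,0,-0.003,0]]]}}

```text
t: 21.88
tcp_pos: [0.504, -0.239, 0.1485]
tool_rot: [-0.14, 0.693, 0.135, 0.695]
force: [-1.1, -6.9, 3.8]
finger_gap: 0.156
```

>>> {"method": "send_rows", "body": {"steps": [[[1,0,0,-0.002,0],[1,0,0,-0.003,0],[1,0,0,-0.003,0]]]}}

```text
t: 22.25
tcp_pos: [0.504, -0.2391, 0.1458]
tool_rot: [-0.14, 0.693, 0.135, 0.695]
force: [-1.4, -7.1, 6.0]
finger_gap: 0.159
```

>>> {"method": "send_rows", "body": {"steps": [[[1,0,0,-0.002,0],[1,0,0,-0.003,0],[1,0,0,-0.003,0]]]}}

```text
t: 22.62
tcp_pos: [0.504, -0.2391, 0.143]
tool_rot: [-0.14, 0.693, 0.135, 0.695]
force: [-1.9, -7.0, 7.7]
finger_gap: 0.16
```

Carriage contact came at TCP z ≈ 0.147, as predicted (foot = TCP − 87 mm). Pressing on to TCP z ≈ 0.132.

>>> {"method": "send_rows", "body": {"steps": [[[1,0,0,-0.003,0],[1,0,0,-0.006,0],[1,0,0,-0.009,0],[1,0,0,-0.011,0],[1,0,0,-0.011,0],[1,0,0,-0.011,0]]]}}

```text
t: 23.38
tcp_pos: [0.504, -0.2391, 0.1323]
tool_rot: [-0.14, 0.693, 0.135, 0.695]
force: [-3.1, -6.6, 8.4]
finger_gap: 0.161
```

```bash
python3 - <<'E'
from ov import *
s=state();print(np.round(s["ft_torque"],3))
look("side",(300,90,400,190),6,"s19");look("top",(325,190,455,320),4,"t19")
p=s["tcp_pos"]
ov("s19","side",(325,120),12,"o19s",p,.390,[.5036,-.2386])
E
```

```text
t 23.38 tcp [ 0.504  -0.2391  0.1323] yaw 0.3908 tilt [ 0.004  -0.0064 -1.    ] F [-3.1 -6.6  8.4] gap 0.161 q [-0.64  0.57  1.7  -0.    0.86 -1.03]
[-1.454  0.546  0.029]
```

View pics/o19s.png

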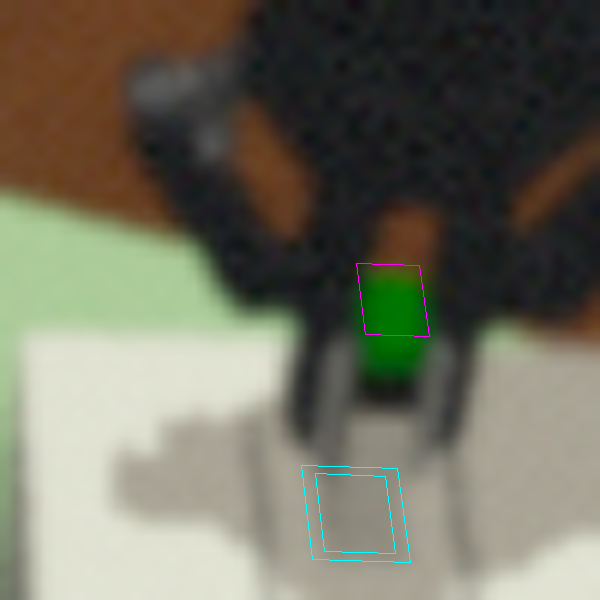

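View pics/t19.png

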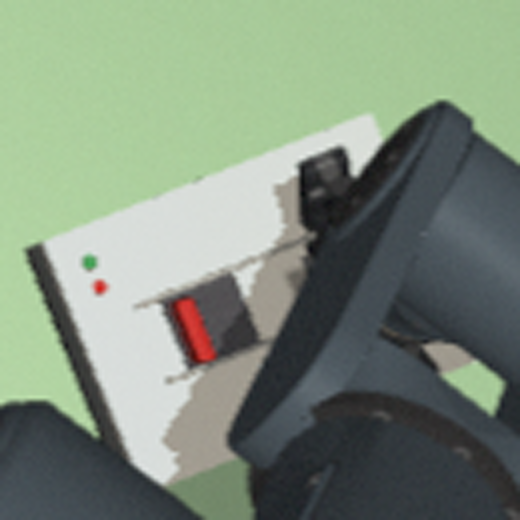

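View pics/s19_full.png

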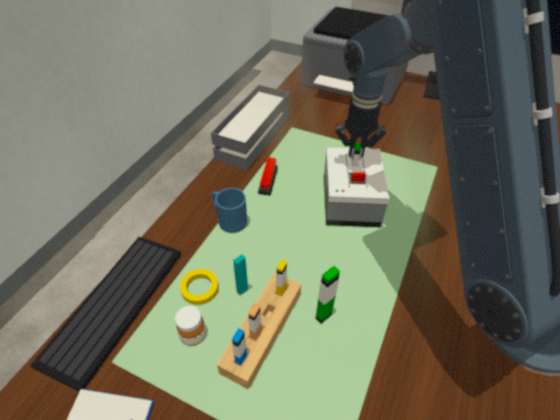

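>>> {"method": "send_rows", "body": {"steps": [[[1,0,0,-0.0006,0],[1,0,0,-0.0006,0],[1,0,0,-0.0006,0],[1,0,0,-0.0006,0],[1,0,0,-0.0006,0],[1,0,0,-0.0006,0]]]}}

```text
t: 24.22
tcp_pos: [0.504, -0.2391, 0.132]
tool_rot: [-0.14, 0.693, 0.135, 0.695]
force: [-3.6, -7.0, 11.4]
finger_gap: 0.155
```

```bash
python3 - <<'E'
from look import *
s=state();look("side",(310,120,390,230),5,"s20");s=state()
E
```

```text
t 24.23 tcp [ 0.504  -0.2391  0.132 ] yaw 0.3908 tilt [ 0.0041 -0.0065 -1.    ] F [-3.6 -7.  11.4] gap 0.155 q [-0.64  0.57  1.7  -0.    0.86 -1.03]
t 24.27 tcp [ 0.504  -0.2391  0.132 ] yaw 0.3908 tilt [ 0.0041 -0.0065 -1.    ] F [-2.9 -7.2 10.5] gap 0.153 q [-0.64  0.57  1.7  -0.    0.86 -1.03]
```

View pics/s20.png

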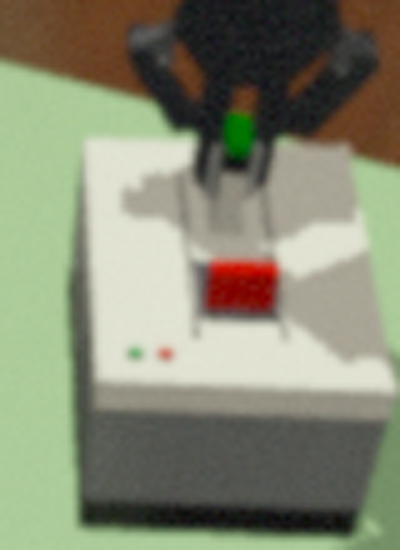

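The vertical force of about 11 N equals the roughly 3.6 N of slot friction plus 7.5 N of spring at 15 mm. Depth and force agree, so I'm handing in.

```bash
python3 -c "
from station import manip
print(manip.sign_off())"
```

```text
the job is handed in; nothing more can be done
None
```

I slid the shutter fully open and took the green stick out of the rack. I then put it foot first through the slot and handed the job in at about 24 s, still gripping it with the carriage about 15 mm down.

**What the last checks showed**
- **Depth:** carriage contact came at a tool height of about 0.147 m and the tool ended at 0.132 m. That is about 15 mm of travel.
- **Force:** the upward force was 10.5–11.4 N, which fits the spring at 15 mm plus about 3.6 N of friction in the slot. The reading just before the last 0.6 mm step was lower, at 8.4 N.
- **Shutter:** it was pushed until it hit its stop. The pictures put its plate at about 63 mm of the 65 mm travel, within camera error, and the last top view shows it clear of the slot.
- **Other objects:** the last full side view shows the other sticks, mug, tape, stapler and jar where they were.

**What did not go smoothly**
- The first four tries caught the rim of the slot, with forces up to about 28 N, and tilted the stick slightly in the grip.
- I corrected the position from the pictures and straightened the stick against the slot walls on the way down. A sideways force of about 7 N on the stick remained at hand-in.
- The two cameras disagreed by 2–4 mm on positions, so I relied on where the stick sat relative to the slot.
- I could not see the carriage in the last views, so its depth is inferred from the tool height and the force.

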